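# Load the cordless lamp's battery box and set its dimmer

## Robot

A 6-joint arm with a two-finger parallel gripper is mounted at the origin on the work surface. World frame = base frame: x ahead of the robot, y to its left, z up, the work surface at z = 0. Lengths are in m, angles in degrees, forces in N, time in s.
With the tool pointing down it reaches from about 0.4 to 0.825 m from the base axis. Payload 7 kg.
Tool frame: the origin (TCP) lies midway between the tips of the shut fingers; the grasp point (between the pads) lies 19 mm behind it; z points along the fingers, y is the line along which they close (so a half turn about z gives the same grasp; the last joint's range is limited). The gripper opens to 88 mm and grips with 3 to 60 N. Pads are 19 mm wide; open, the fingers measure 130 mm over their backs; the gripper's body (78 mm by 193 mm) begins 47 mm behind the grasp point.
Start: joints at [81.824, 20.546, 0.682, 0, -70.136, -16.507], TCP at [0.282, 0.613, 0.227] pointing down, gripper open.
Joint ranges: [-176.03, 176.03], [-82.01, 121.73], [-58.28, 71.71], [-173.87, 95.51], [-174.79, -0.11], [-173.66, 173.66]. Speed limits (degrees/s): [136.94, 136.94, 172.46, 180, 180, 180].

## Interface

Orientations are given as [roll, pitch, yaw] about the fixed x, y, z axes, in that order (R = Rz(yaw) Ry(pitch) Rx(roll)).
In Python, from plant import r, eyes, workorder gives the robot as it stands.
- The arm moves only by the tool step_arm, never from a script. Its argument "plan" is a list of rows, each a list of 5 numbers: the shift along the tool's x, y, z each as a share of 25 cm, from -1 to 1, then the turn about the tool's z as a share of 60 degrees, from -1 to 1, then the finger opening in mm, from 0 to 87.6. In form: [[x, y, z, turn, jaw], ...]. A call has 1 to 12 rows; each row is the pose to reach, as a shift and turn from the pose commanded when the call began, along the tool's axes at that moment; what a row does not reach only later rows make up. A row lasts 1/12 s, in which the tool goes at most 41.7 mm and 7.16 degrees, less where a joint would pass 70% of its speed; a pose out of reach is approached as far as the arm can. A call with a number of a shift or a turn outside -1 to 1 is refused whole. A call with a gripper value outside its range is refused whole. The fingers move at their own pace and stop on an object; "newtons" is the grip in N (left out, the last holds). Time passes only in rows, so rows that repeat a pose let the fingers close. It gives the time, the measured TCP pose, the force, the opening and the grip force at its end, in the units of the state.
- r.get_state(): the state, without advancing time (a new reading comes with each control period).
- eyes.capture(name): name is "side" or "top" or "wrist"; returns the picture (400x640x3 uint8, red, green, blue); there is no depth.
- eyes.camera_model(name): a dict with "fov_y" (degrees; the focal length in pixels is half the picture's height over the tangent of half this angle, whatever the lens; pixels are square), "cx", "cy" (the principal point, pixels), "world_to_cam" (4x4, takes a point from world to camera coordinates); the wrist camera has in their place "hand_eye" (4x4, takes a point from camera to tool coordinates, whose origin is the TCP and whose axes are the flange's). Camera axes: x right, y up, looking along -z (the intrinsics and any distortion apply to the point x, -y, -z); pixel columns grow to the right and rows downward; lengths in m; the calibration is good to about 2 mm. A picture is of the moment at which its call begins: read the wrist's pose just before it. camera_model takes no time and is no camera call.
- workorder.close_job(): hands the job in; it is judged then, once.
The state is a dict: "time_s": time; "joints": joint angles; "qd": joint speeds; "joint_torque": joint torques, N m; "tcp_pos": TCP position; "eef_rot": TCP orientation; "contact_force": force on the tool from outside, world axes, zero at the start; "moment": the same for the moment, N m; "gripper_width": finger opening in m; "gripper_force": force on a finger pad.
Only numpy, scipy, OpenCV 4.12 (cv2) and the standard library are available. Lean on these libraries where they do the work, as an engineer would, in place of code of your own. Each camera call takes 0.05 s, during which the arm holds its last target. There are 200 camera calls.

## Task

Pack all the battery cells that stand on the table down the tube of the battery box, pressing each one firmly home with the wooden rod so that they sit tight one on another from the floor of the tube up. Then slide the lid shut until it is over its ridge and fully home, and finally turn the dimmer knob until its black line points at the long white mark. Leave the rod standing in its marble stand and disturb nothing else.

Things in the scene. Friction and masses are not known exactly. Their poses are not given: they have to be found in the camera images.
- cell1: a chunky grey battery cell, a plain upright cylinder 34 mm in diameter and 56 mm high, 90 g and heavier below, standing on the table; origin at the centre of its underside, z up its axis. It goes in as it stands. Two or three of the four are there; an absent one has no reading
- cell2: a chunky grey battery cell, a plain upright cylinder 34 mm in diameter and 56 mm high, 90 g and heavier below, standing on the table; origin at the centre of its underside, z up its axis. It goes in as it stands. Two or three of the four are there; an absent one has no reading
- cell3: a chunky grey battery cell, a plain upright cylinder 34 mm in diameter and 56 mm high, 90 g and heavier below, standing on the table; origin at the centre of its underside, z up its axis. It goes in as it stands. Two or three of the four are there; an absent one has no reading
- cell4: a chunky grey battery cell, a plain upright cylinder 34 mm in diameter and 56 mm high, 90 g and heavier below, standing on the table; origin at the centre of its underside, z up its axis. It goes in as it stands. Two or three of the four are there; an absent one has no reading
- housing: the lamp's battery box, a fixed wooden box 148 mm long (its x, from -36 to +112 mm), 74 mm wide (its y) and 181 mm high, with two brass rails along the long sides of its top rising to 190 mm; origin on the table under the tube's axis; its x axis points from the tube along the lid's channel (the way the lid opens); its front with a woven pattern is the -x face
- tube_mouth (a point): centre of the upright tube's round mouth, 38 mm in diameter, bevelled 3 mm, 181 mm up in the top of the box. A sprung strip in the tube stops a cell let go in the mouth with its top 3 to 12 mm above the mouth; from there it must be pushed with 5 to 20 N (more when fast) all the way to the floor or the cell below, and stays where it is left
- tube_floor (a point): centre of the tube's floor, 173 mm below the mouth, 8 mm above the table. The sprung steel strip, on the side towards the lid's channel, presses the cells against the opposite wall, so that they sit 2 mm off the axis. Three cells stack to 168 mm above the floor, 5 mm below the mouth
- lid (a joint): how far the sliding lid is open, m: 0 is fully shut, 0.070 fully open; the mouth is free above 0.055. The dark wooden lid, 69 x 60 x 6 mm, is captive in the rails and drags with about 1 N; in the last 10 mm a sprung ridge across the channel resists with up to about 10 N, most of it between 0.010 and 0.005, and once over it (below about 0.004) the lid stays shut
- lid_grip (a point): point on the lid's brass pull, to be pinched from above: the pull is a block 14 mm thick along the housing's x (pinch it along this), 34 mm wide, rising 32 mm from the lid's top (188 mm) to 220 mm above the table; this point lies on its middle, 10 mm below its top, and moves with the lid
- rod: the packing rod, a plain dark wooden dowel with brass bands, 28 mm in diameter, 185 mm long, 120 g, standing upright in the marble stand; origin at the centre of its lower end, z up its axis. Gripped 150 mm above its lower end it reaches the first cell on the tube's floor with the fingers still above the box
- stand: the rod's fixed marble stand, a block 80 x 80 mm, 46 mm high, with a round hole 35 mm in diameter and 40 mm deep in the middle, bevelled 5 mm at the mouth; origin under the hole's centre on the table; the rod's lower end stands 6 mm above the table
- dimmer: the dimmer, a fixed wooden base 112 x 112 x 22 mm with a dark dial, white scale ticks and one mark, much longer and broader than the ticks; origin on the table under the knob's axis, z up; the knob's black line points along the base's x axis at joint value 0
- knob (a joint): angle of the dimmer's brass bar knob, rad, growing clockwise seen from above, from 0 to 2.7; stays where it is left, needs about 0.05 N m. At 1.9 the black line on one end of the bar points at the long white mark
- knob_grip (a point): on the knob's axis, 50 mm above the table, the height to grip: the bar is 52 mm long, 13 mm thick (pinch it across), from 30 to 60 mm above the table, on a disc 54 mm in diameter. The bar lies along the base's x axis at joint value 0 and turns with the joint
- mark (a point): on the long white mark of the dial, 45 mm from the knob's axis
- weight: bystander: a small brass paperweight, 36 mm in diameter, 34 mm high, standing among the cells; origin at the centre of its underside
- remote: bystander: a black remote control, 40 x 140 x 16 mm, lying flat; origin at the centre of its underside
- coaster: bystander: a round cork coaster, 94 mm in diameter, 9 mm thick; origin at the centre of its underside

How it is judged (in metres and radians):
On the way, in this order (a step that is already met when the one before it is completed fails the run):
1. all the cells that are there are packed home in the tube, and the rod presses on them ((z of cell1 in the frame of tube_floor between -0.004 and 0.004 m or z of cell2 in the frame of tube_floor between -0.004 and 0.004 m or z of cell3 in the frame of tube_floor between -0.004 and 0.004 m or z of cell4 in the frame of tube_floor between -0.004 and 0.004 m) and horizontal distance between each of cell1, cell2, cell3, cell4 and tube_floor below 0.008 m and (z of cell1 in the frame of tube_floor between -0.004 and 0.004 m or z of cell1 in the frame of tube_floor between 0.052 and 0.06 m or z of cell1 in the frame of tube_floor between 0.108 and 0.116 m) and (z of cell1 in the frame of tube_floor below 0.084 m or z of cell2 in the frame of tube_floor between 0.052 and 0.06 m or z of cell3 in the frame of tube_floor between 0.052 and 0.06 m or z of cell4 in the frame of tube_floor between 0.052 and 0.06 m) and (z of cell2 in the frame of tube_floor between -0.004 and 0.004 m or z of cell2 in the frame of tube_floor between 0.052 and 0.06 m or z of cell2 in the frame of tube_floor between 0.108 and 0.116 m) and (z of cell2 in the frame of tube_floor below 0.084 m or z of cell1 in the frame of tube_floor between 0.052 and 0.06 m or z of cell3 in the frame of tube_floor between 0.052 and 0.06 m or z of cell4 in the frame of tube_floor between 0.052 and 0.06 m) and (z of cell3 in the frame of tube_floor between -0.004 and 0.004 m or z of cell3 in the frame of tube_floor between 0.052 and 0.06 m or z of cell3 in the frame of tube_floor between 0.108 and 0.116 m) and (z of cell3 in the frame of tube_floor below 0.084 m or z of cell1 in the frame of tube_floor between 0.052 and 0.06 m or z of cell2 in the frame of tube_floor between 0.052 and 0.06 m or z of cell4 in the frame of tube_floor between 0.052 and 0.06 m) and (z of cell4 in the frame of tube_floor between -0.004 and 0.004 m or z of cell4 in the frame of tube_floor between 0.052 and 0.06 m or z of cell4 in the frame of tube_floor between 0.108 and 0.116 m) and (z of cell4 in the frame of tube_floor below 0.084 m or z of cell1 in the frame of tube_floor between 0.052 and 0.06 m or z of cell2 in the frame of tube_floor between 0.052 and 0.06 m or z of cell3 in the frame of tube_floor between 0.052 and 0.06 m) and (contact force between rod and cell1 above 3 N or contact force between rod and cell2 above 3 N or contact force between rod and cell3 above 3 N or contact force between rod and cell4 above 3 N)), for 0.05 s.
2. the lid is shut over its ridge with the cells home ((z of cell1 in the frame of tube_floor between -0.004 and 0.004 m or z of cell2 in the frame of tube_floor between -0.004 and 0.004 m or z of cell3 in the frame of tube_floor between -0.004 and 0.004 m or z of cell4 in the frame of tube_floor between -0.004 and 0.004 m) and horizontal distance between each of cell1, cell2, cell3, cell4 and tube_floor below 0.008 m and (z of cell1 in the frame of tube_floor between -0.004 and 0.004 m or z of cell1 in the frame of tube_floor between 0.052 and 0.06 m or z of cell1 in the frame of tube_floor between 0.108 and 0.116 m) and (z of cell1 in the frame of tube_floor below 0.084 m or z of cell2 in the frame of tube_floor between 0.052 and 0.06 m or z of cell3 in the frame of tube_floor between 0.052 and 0.06 m or z of cell4 in the frame of tube_floor between 0.052 and 0.06 m) and (z of cell2 in the frame of tube_floor between -0.004 and 0.004 m or z of cell2 in the frame of tube_floor between 0.052 and 0.06 m or z of cell2 in the frame of tube_floor between 0.108 and 0.116 m) and (z of cell2 in the frame of tube_floor below 0.084 m or z of cell1 in the frame of tube_floor between 0.052 and 0.06 m or z of cell3 in the frame of tube_floor between 0.052 and 0.06 m or z of cell4 in the frame of tube_floor between 0.052 and 0.06 m) and (z of cell3 in the frame of tube_floor between -0.004 and 0.004 m or z of cell3 in the frame of tube_floor between 0.052 and 0.06 m or z of cell3 in the frame of tube_floor between 0.108 and 0.116 m) and (z of cell3 in the frame of tube_floor below 0.084 m or z of cell1 in the frame of tube_floor between 0.052 and 0.06 m or z of cell2 in the frame of tube_floor between 0.052 and 0.06 m or z of cell4 in the frame of tube_floor between 0.052 and 0.06 m) and (z of cell4 in the frame of tube_floor between -0.004 and 0.004 m or z of cell4 in the frame of tube_floor between 0.052 and 0.06 m or z of cell4 in the frame of tube_floor between 0.108 and 0.116 m) and (z of cell4 in the frame of tube_floor below 0.084 m or z of cell1 in the frame of tube_floor between 0.052 and 0.06 m or z of cell2 in the frame of tube_floor between 0.052 and 0.06 m or z of cell3 in the frame of tube_floor between 0.052 and 0.06 m) and value of joint lid below 0.003 m), for 0.2 s.
3. the dimmer is at the long mark (value of joint knob between 1.78 and 2.02 rad), for 0.2 s.
At the end, for the whole second after the job is handed in: Each cell present is in the tube within 8 mm of its axis and 4 mm of its place in a gapless stack from the floor; lid within 3 mm of shut; knob within 0.12 rad of the mark (1.9); rod at rest upright in its stand, lower end within 10 mm of the hole's centre and below 16 mm (all of step 2 and all of step 3 and horizontal distance between rod and stand below 0.01 m and height (world z) of rod below 0.016 m and angle between rod's own z axis and vertical below 0.2 rad and linear speed of rod below 0.02 m/s); the robot touches nothing.
It fails at once if a bystander is moved by more than 4 cm (distance of any of weight, remote, coaster from where it was at the start of the episode above 0.04 m).
Of cell1, cell2, cell3, cell4 only 2 to 3 are there at a start; the rules pass over those that are not, and their reading is None.
At some moment in a run one of cell1, cell2, cell3, cell4 may be knocked a few centimetres aside while the robot is not near it.
It also fails if it takes over 210 s, if anything falls off the work surface, if the arm or the gripper's body presses on something with over 40 N, if the wrist force passes 120 N, or if a joint passes its speed limit or range.

## Working session

There is one attempt and no reset: what is moved stays moved. The work goes in short steps, Python scripts to look and compute and a tool call to move; the robot and the scene stay as the last step left them, time stands still between calls to the robot, and variables do not carry over. Pictures are saved under pics/ and viewed, at most 14 in all, crops included, and the job is handed in when it is done.

Besides the shell and the picture viewer there is one more tool, called after "Request:" by a JSON object that holds its "fn" and its "kwargs", one argument or row to a line. step_arm: Moves the arm, as the interface text tells. Its arguments: {"type":"object","properties":{"plan":{"type":"array"},"newtons":{"type":"number"}},"required":["plan"]}

```bash
ls; mkdir -p pics; python3 - <<'E'
from plant import r, eyes, workorder
import cv2, numpy as np
print(r.get_state())
for n in ("side","top"):
    im=eyes.capture(n); cv2.imwrite(f"pics/{n}0.png",im[:,:,::-1]); print(n,eyes.camera_model(n))
print(eyes.camera_model("wrist"))
E
```

```text
pics
{'time_s': 0.0, 'joints': array([ 8.18262587e+01,  2.05915391e+01,  6.31864512e-01, -1.94360872e-02,
       -7.01341691e+01, -1.65074902e+01]), 'qd': array([-0.00902641,  0.11095486, -0.0049253 ,  0.09394601, -0.00892409,
        0.01940457]), 'joint_torque': array([ 1.28298463e-03, -5.82720029e+01,  2.93057102e+01,  6.99721277e+00,
        6.89860142e-03, -1.52816228e-04]), 'tcp_pos': array([0.28167646, 0.61287483, 0.22560915]), 'eef_rot': array([ 1.79904832e+02, -9.14948076e-03, -2.46878436e+01]), 'contact_force': array([ 0.872291  , -0.22484406,  0.05440409]), 'moment': array([ 0.0234678 , -0.02436564, -0.01433418]), 'gripper_force': 0.0, 'gripper_width': 0.08780985583766081}
side {'fov_y': 55.20145428078943, 'cx': 313.0187004318143, 'cy': 198.87430154636985, 'world_to_cam': array([[-0.77337617, -0.63378414,  0.01438586,  0.37267093],
       [ 0.46137424, -0.54714002,  0.69840647, -0.38052986],
       [-0.43476787,  0.54676819,  0.71555674, -0.7979845 ],
       [ 0.        ,  0.        ,  0.        ,  1.        ]])}
top {'fov_y': 46.77227076150862, 'cx': 327.7308280312623, 'cy': 191.0465931182974, 'world_to_cam': array([[ 0.02483657, -0.99961935,  0.01201235, -0.07592188],
       [ 0.99097266,  0.0262017 ,  0.1314787 , -0.58570693],
       [-0.1317434 ,  0.00863843,  0.99124621, -1.22551946],
       [ 0.        ,  0.        ,  0.        ,  1.        ]])}
{'fov_y': 62.21905750289411, 'cx': 317.1920004930646, 'cy': 199.23666036582821, 'hand_eye': array([[-8.64426848e-04,  9.53420309e-01,  3.01643775e-01,
         8.14299623e-02],
       [ 9.99999463e-01,  9.96467443e-04, -2.83864348e-04,
        -2.67153057e-04],
       [-5.71220236e-04,  3.01643368e-01, -9.53420659e-01,
        -1.57313357e-01],
       [ 0.00000000e+00,  0.00000000e+00,  0.00000000e+00,
         1.00000000e+00]])}
```

View pics/top0.png

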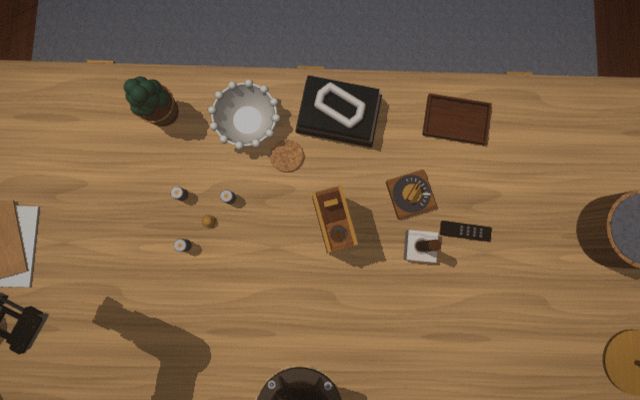

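View pics/side0.png

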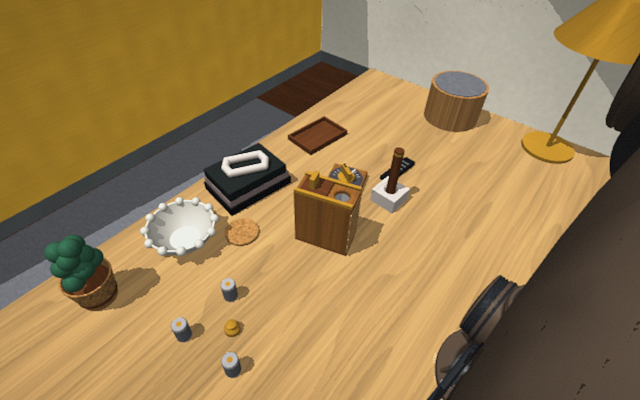

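Top view: cell tops are near (178,192), (228,196) and (182,245), the weight at (208,221), the tube mouth at (340,235), the lid pull at (331,203), the dimmer at (411,195) and the stand at (423,247). Next I'll take an enlarged crop and rough positions.

```bash
cat > h.py <<'E'
import numpy as np, cv2
from scipy.spatial.transform import Rotation as R
from plant import r, eyes, workorder
S=np.array([1,-1,-1])
def cam(n,st=None):
    m=eyes.camera_model(n); f=200/np.tan(np.radians(m['fov_y'])/2)
    if n=='wrist':
        T=np.eye(4); T[:3,:3]=R.from_euler('xyz',st['eef_rot'],degrees=True).as_matrix(); T[:3,3]=st['tcp_pos']
        W=T@m['hand_eye']
    else: W=np.linalg.inv(m['world_to_cam'])
    return f,m['cx'],m['cy'],W
def ray(c,px):
    f,cx,cy,W=c; p=np.atleast_2d(px).astype(float)
    d=np.c_[(p[:,0]-cx)/f,-(p[:,1]-cy)/f,-np.ones(len(p))]@W[:3,:3].T
    return W[:3,3],d
def onplane(c,px,z):
    o,d=ray(c,px); return o+d*((z-o[2])/d[:,2])[:,None]
def proj(c,P):
    f,cx,cy,W=c; q=(np.atleast_2d(P)-W[:3,3])@W[:3,:3]
    return np.c_[cx-f*q[:,0]/q[:,2],cy+f*q[:,1]/q[:,2]]
def shot(n,name=None):
    st=r.get_state(); im=eyes.capture(n)[:,:,::-1].copy()
    if name: cv2.imwrite(f'pics/{name}.png',im)
    return im,cam(n,st),st
E
python3 - <<'E'
from h import *
c=cam('top'); im=cv2.imread('pics/top0.png')
for nm,p,z in [('cA',(178,192),.056),('cB',(228,196),.056),('cC',(182,245),.056),('wt',(208,221),.034),('mouth',(340,235),.181),('pull',(331,203),.22),('dim',(411,195),.06),('stand',(423,247),.046),('rodtop',(433,243),.19),('coaster',(287,156),.009)]:
    P=onplane(c,p,z)[0]; print(nm,P.round(3),np.hypot(*P[:2]).round(3))
cv2.imwrite('pics/crop0.png',cv2.resize(im[160:275,300:500],None,fx=4,fy=4,interpolation=cv2.INTER_CUBIC))
E
```

```text
cA [0.572 0.341 0.056] 0.666
cB [0.565 0.207 0.056] 0.601
cC [0.431 0.321 0.056] 0.538
wt [0.498 0.262 0.034] 0.562
mouth [ 0.463 -0.092  0.181] 0.472
pull [ 0.536 -0.068  0.22 ] 0.54
dim [ 0.58  -0.285  0.06 ] 0.646
stand [ 0.442 -0.32   0.046] 0.546
rodtop [ 0.45  -0.313  0.19 ] 0.548
coaster [0.688 0.056 0.009] 0.691
```

View pics/crop0.png

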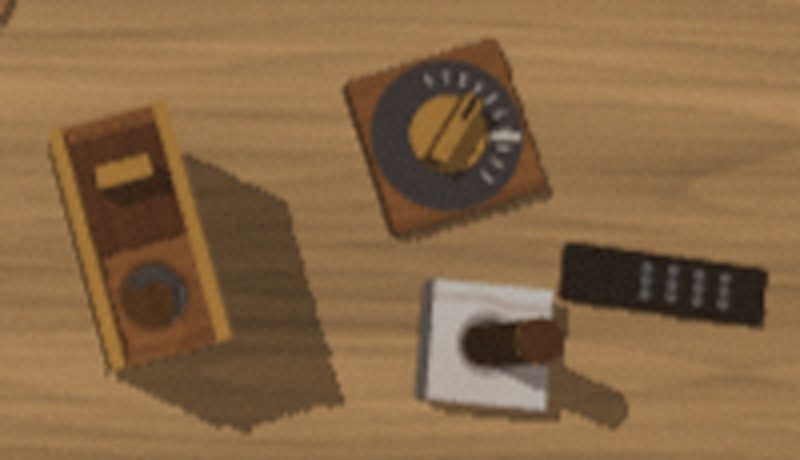

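The lid is open (mouth clear, pull at the far end), and the bar knob's line is on its upper-right end, with the long white mark to the right. I'll compute the poses from these pixels and check them against the given sizes.

```bash
python3 - <<'E'
from h import *
c=cam('top'); im=cv2.imread('pics/top0.png')
f=lambda L:[((u+.5)/4-.5+300,(v+.5)/4-.5+160) for u,v in L]
def ln(P): return [round(1000*np.linalg.norm(P[i]-P[i-1])) for i in range(len(P))]
B=onplane(c,f([(115,372),(230,338),(163,103),(52,132)]),.19); print('box',B.round(4),ln(B))
print('mouth',onplane(c,f([(153,293)]),.181).round(4),'pull',onplane(c,f([(124,170)]),.22).round(4))
D=onplane(c,f([(345,85),(497,40),(550,193),(405,238)]),.022); print('dim',D.mean(0).round(4),ln(D))
print('disc',onplane(c,f([(447,133)]),.03).round(4), 'mark',onplane(c,f([(506,136)]),.022).round(4),'line',onplane(c,f([(468,106)]),.06).round(4))
Sx=onplane(c,f([(432,280),(553,292),(546,410),(425,400)]),.046); print('stand',Sx.mean(0).round(4),ln(Sx))
print('rod',onplane(c,f([(541,341)]),.191).round(4))
# cells: dark-ish neutral blobs
hsv=cv2.cvtColor(im,cv2.COLOR_BGR2HSV); roi=np.zeros(im.shape[:2],np.uint8); roi[180:260,160:245]=1
m=((hsv[...,1]<60)&(roi>0)).astype(np.uint8)
n,l,s,ce=cv2.connectedComponentsWithStats(m)
for i in range(1,n):
    if s[i,4]>20: print(s[i],ce[i].round(1),onplane(c,ce[i],.04).round(4))
E
```

```text
box [[ 0.4207 -0.0647  0.19  ]
 [ 0.4423 -0.1324  0.19  ]
 [ 0.582  -0.0897  0.19  ]
 [ 0.5626 -0.0234  0.19  ]] [148, 71, 146, 69]
mouth [[ 0.4681 -0.0865  0.181 ]] pull [[ 0.5375 -0.0667  0.22  ]]
dim [ 0.5869 -0.2949  0.022 ] [114, 112, 113, 106]
disc [[ 0.5897 -0.2918  0.03  ]] mark [[ 0.5897 -0.3344  0.022 ]] line [[ 0.6044 -0.3002  0.06  ]]
stand [ 0.4447 -0.3171  0.046 ] [80, 82, 79, 81]
rod [[ 0.4452 -0.317   0.191 ]]
[171 187  13  12 101] [176.8 192.4] [[0.5728 0.3495 0.04  ]]
[220 190  13  12 110] [226.2 195.6] [[0.5674 0.2151 0.04  ]]
[174 239  13  12 108] [180.1 244.6] [[0.432  0.3313 0.04  ]]
```

Request:
{"fn": "step_arm", "kwargs": {
  "plan": [
    [0, 0, -0.3, 0.12, 80],
    [0, 0, -0.3, 0.24, 80],
    [0, 0, -0.3, 0.36, 80],
    [0, 0, -0.3, 0.48, 80],
    [0, 0, -0.3, 0.6, 80],
    [0, 0, -0.3, 0.72, 80],
    [0, 0, -0.3, 0.79, 80],
    [0, 0, -0.3, 0.79, 80]
  ],
  "newtons": 30
}}

```text
time_s: 0.77
tcp_pos: [0.2818, 0.6131, 0.301]
eef_rot: [180.0, -0.0, -72.3]
contact_force: [0.4, -0.2, 0.0]
gripper_width: 0.08
gripper_force: 0.0
```

Request:
{"fn": "step_arm", "kwargs": {
  "plan": [
    [0.16, -0.08, 0, 0.018, 80],
    [0.32, -0.16, 0, 0.018, 80],
    [0.48, -0.24, 0, 0.018, 80],
    [0.64, -0.32, 0, 0.018, 80],
    [0.8, -0.4, 0, 0.018, 80],
    [0.96, -0.476, 0, 0.018, 80],
    [1.0, -0.476, 0, 0.018, 80]
  ]
}}

```text
time_s: 1.35
tcp_pos: [0.4741, 0.4095, 0.3013]
eef_rot: [180.0, -0.0, -73.0]
contact_force: [-0.4, 0.6, 0.0]
gripper_width: 0.0803
gripper_force: 0.0
```

Request:
{"fn": "step_arm", "kwargs": {
  "plan": [
    [0.16, 0, 0, 0, 80],
    [0.32, 0, 0, 0, 80],
    [0.48, 0, 0, 0, 80],
    [0.6, 0, 0, 0, 80],
    [0.66, 0, 0, 0, 80],
    [0.66, 0, 0, 0, 80],
    [0.66, 0, 0, 0, 80]
  ]
}}

```text
time_s: 1.93
tcp_pos: [0.52, 0.2536, 0.3016]
eef_rot: [-180.0, 0.0, -73.2]
contact_force: [-1.1, 1.7, -0.0]
gripper_width: 0.08
gripper_force: 0.0
```

```bash
python3 - <<'E'
from h import *
im,c,st=shot('wrist','w1'); print(st['tcp_pos'],st['eef_rot'],st['joints'].round(1))
print(proj(c,[[.572,.341,.056],[.565,.207,.056],[.431,.321,.056]]).round(0))
E
```

```text
[0.52000266 0.25363062 0.30160722] [-1.79992861e+02  1.58256798e-02 -7.31517469e+01] [ 45.4   9.2  -4.9  -0.  -75.9 -28.5]
[[259. 216.]
 [292. 116.]
 [367. 231.]]
```

View pics/w1.png

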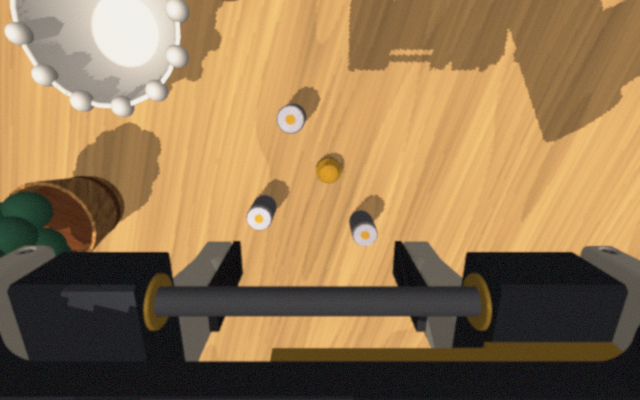

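Wrist view: cell tops (white with orange dots) are at about (291,119), (259,218) and (365,235), the weight at (328,170). I'll refine them now.

```bash
cat >> h.py <<'E'
def dots(im,lo=15,box=14,seeds=()):
    """centre of the white cell top near each seed pixel"""
    hsv=cv2.cvtColor(im,cv2.COLOR_BGR2HSV); out=[]
    for u,v in seeds:
        u,v=int(u),int(v); y0,x0=max(v-box-6,0),max(u-box-6,0)
        p=hsv[y0:v+box+6,x0:u+box+6]
        m=((p[...,1]<45)&(p[...,2]>140)).astype(np.uint8)
        cs,_=cv2.findContours(m,cv2.RETR_EXTERNAL,cv2.CHAIN_APPROX_NONE)
        k=max(cs,key=cv2.contourArea); (a,b),(w,h),_=cv2.fitEllipse(k); out.append((a+x0,b+y0,w,h))
    return np.array(out)
E
python3 - <<'E'
from h import *
im=cv2.imread('pics/w1.png'); c=cam('wrist',r.get_state())
d=dots(im,seeds=[(291,119),(259,218),(365,235)]); print(d.round(1))
print(onplane(c,d[:,:2],.056).round(4))
it=cv2.imread('pics/top0.png'); ct=cam('top')
d=dots(it,box=6,seeds=[(228,196),(178,192),(182,245)]); print(d.round(1)); print(onplane(ct,d[:,:2],.056).round(4))
E
```

```text
[[290.  118.9  25.7  27. ]
 [258.5 217.9  21.7  23.9]
 [364.6 234.2  20.2  23.2]]
[[0.5659 0.2121 0.056 ]
 [0.5717 0.3446 0.056 ]
 [0.4324 0.3264 0.056 ]]
[[225.5 195.3   9.9  10.5]
 [175.9 192.    9.7  10.5]
 [179.2 244.9   9.9  10.5]]
[[0.5664 0.2135 0.056 ]
 [0.5719 0.3468 0.056 ]
 [0.4311 0.3288 0.056 ]]
```

Request:
{"fn": "step_arm", "kwargs": {
  "plan": [
    [0.1, -0.06, 0.12, 0, 80],
    [0.21, -0.128, 0.25, 0, 80],
    [0.21, -0.128, 0.4, 0, 80],
    [0.21, -0.128, 0.55, 0, 80],
    [0.21, -0.128, 0.7, 0, 80],
    [0.21, -0.128, 0.766, 0, 80],
    [0.21, -0.128, 0.766, 0, 80],
    [0.21, -0.128, 0.766, 0, 80]
  ]
}}

```text
time_s: 2.65
tcp_pos: [0.5653, 0.2141, 0.1093]
eef_rot: [179.9, -0.1, -73.0]
contact_force: [1.0, -0.2, 0.9]
gripper_width: 0.0801
gripper_force: 0.0
```

```bash
python3 - <<'E'
from h import *
im,c,st=shot('wrist','w2'); print(st['tcp_pos'],st['eef_rot'])
s=proj(c,[[.566,.2125,.056],[.566,.2125,0]]); print(s)
d=dots(im,box=35,seeds=s[:1]); print(d, onplane(c,d[:,:2],.056))
E
```

```text
[0.56531991 0.21407132 0.10933651] [ 1.79885643e+02 -6.77710841e-02 -7.30284931e+01]
[[316.30518185 217.86347287]
 [316.32179403 194.27481681]]
[[316.63322449 217.14149475  38.05996704  47.12241745]] [[0.5659388  0.21193542 0.056     ]]
```

View pics/w2.png

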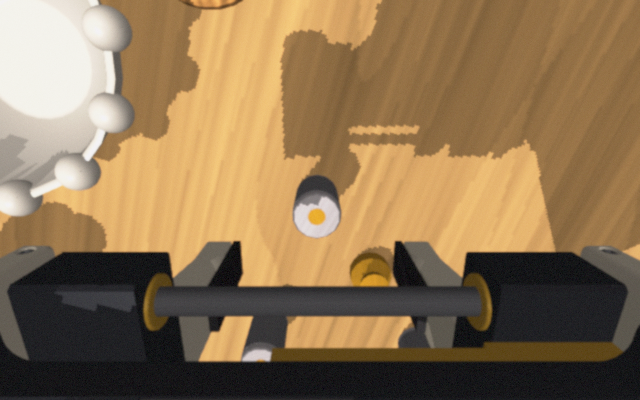

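Request:
{"fn": "step_arm", "kwargs": {
  "plan": [
    [0.009, 0, 0.12, 0.005, 80],
    [0.009, 0, 0.25, 0.005, 80],
    [0.009, 0, 0.317, 0.005, 80],
    [0.009, 0, 0.317, 0.005, 80],
    [0.009, 0, 0.317, 0.005, 30],
    [0.009, 0, 0.317, 0.005, 30],
    [0.009, 0, 0.317, 0.005, 30],
    [0.009, 0, 0.317, 0.005, 30],
    [0.009, 0, 0.317, 0.005, 30],
    [0.009, 0, 0.317, 0.005, 30]
  ],
  "newtons": 25
}}

```text
time_s: 3.53
tcp_pos: [0.5667, 0.2112, 0.0317]
eef_rot: [-179.9, 0.0, -73.5]
contact_force: [-0.4, -0.0, 0.6]
gripper_width: 0.0454
gripper_force: 0.0
```

Request:
{"fn": "step_arm", "kwargs": {
  "plan": [
    [0, 0, 0, 0, 30],
    [0, 0, 0, 0, 30],
    [0, 0, 0, 0, 30],
    [0, 0, 0, 0, 30],
    [0, 0, 0, 0, 30],
    [0, 0, -0.1, 0, 30],
    [0, 0, -0.25, 0, 30],
    [0, 0, -0.4, 0, 30],
    [0, 0, -0.55, 0, 30],
    [0, 0, -0.7, 0, 30],
    [0, 0, -0.85, 0, 30],
    [0, 0, -1, 0, 30]
  ]
}}

```text
time_s: 4.53
tcp_pos: [0.5657, 0.2107, 0.2825]
eef_rot: [180.0, 0.0, -73.5]
contact_force: [0.3, 0.5, -1.0]
gripper_width: 0.0334
gripper_force: 25.0
```

Request:
{"fn": "step_arm", "kwargs": {
  "plan": [
    [0.1, 0.1, 0, 0, 30],
    [0.2, 0.21, 0, 0, 30],
    [0.3, 0.32, 0, 0, 30],
    [0.4, 0.43, 0, 0, 30],
    [0.5, 0.53, 0, 0, 30],
    [0.6, 0.64, 0, 0, 30],
    [0.69, 0.73, 0, 0, 30],
    [0.69, 0.73, 0, 0, 30],
    [0.69, 0.73, 0, 0, 30]
  ]
}}

```text
time_s: 5.28
tcp_pos: [0.4395, -0.0075, 0.281]
eef_rot: [-179.9, 0.0, -73.6]
contact_force: [0.3, 0.5, -0.6]
gripper_width: 0.033
gripper_force: 25.0
```

```bash
python3 - <<'E'
from h import *
im,c,st=shot('wrist','w3'); print(st['tcp_pos'],st['eef_rot'],st['joints'].round(1),st['gripper_force'])
print(proj(c,[[.466,-.088,.181],[.5375,-.0667,.22],[.442,-.317,.046]]))
cv2.imwrite('pics/w3b.png',cv2.resize(im,(800,500)))
E
```

```text
[ 0.43951999 -0.00751797  0.28104504] [-1.79947346e+02  2.46647456e-02 -7.35843204e+01] [ 24.9  -4.5 -22.   -0.  -72.4  -8.5] 24.991903545014793
[[ 313.18050272   89.8716273 ]
 [ 193.1689575    89.55392621]
 [ 408.07446879 -148.91821694]]
```

View pics/w3b.png

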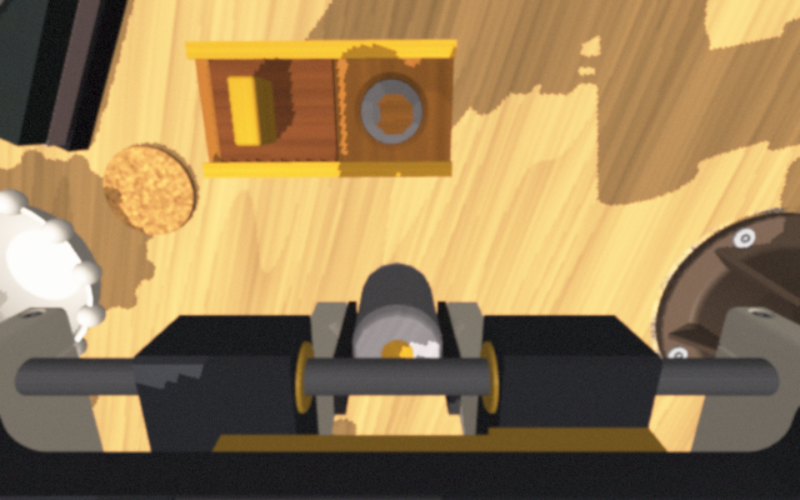

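```bash
python3 - <<'E'
from h import *
im=cv2.imread('pics/w3.png'); st=r.get_state(); c=cam('wrist',st)
hsv=cv2.cvtColor(im,cv2.COLOR_BGR2HSV)
p=hsv[50:130,275:350]; m=(p[...,1]<70).astype(np.uint8)
k=max(cv2.findContours(m,0,1)[0],key=cv2.contourArea); e=cv2.fitEllipse(k); q=(e[0][0]+275,e[0][1]+50)
print(e,q,onplane(c,q,.181),onplane(c,[(q[0]-e[1][0]/2,q[1]),(q[0]+e[1][0]/2,q[1])],.181))
# brass pull top
p=hsv[50:125,170:230]; m=((p[...,1]>150)&(p[...,2]>170)&(p[...,0]>18)&(p[...,0]<32)).astype(np.uint8)
k=max(cv2.findContours(m,0,1)[0],key=cv2.contourArea); b=cv2.minAreaRect(k); print(b,onplane(c,(b[0][0]+170,b[0][1]+50),.22))
# held cell: dark silhouette column/row extents at rows above fingers
T=np.eye(4);T[:3,:3]=R.from_euler('xyz',st['eef_rot'],degrees=True).as_matrix();T[:3,3]=st['tcp_pos']
t=np.linspace(0,2*np.pi,400)
for x0 in (0,.003):
    P=np.c_[x0+.017*np.cos(t),.017*np.sin(t),np.full(400,.030),np.ones(400)]@T.T
    a=proj(c,P[:,:3]); print(x0,a.min(0),a.max(0))
cell=hsv[195:250,270:370,2]; mm=(cell<110).astype(int); 
print('top row',195+np.where(mm[:,40:60].mean(1)>.6)[0][:1]); 
for rr in (225,235): w=np.where(mm[rr-195])[0]; print(rr,w.min()+270,w.max()+270)
E
```

```text
((37.79155731201172, 38.789424896240234), (48.0091552734375, 50.71465301513672), 177.83106994628906) (312.7915573120117, 88.78942489624023) [[ 0.46720407 -0.08786826  0.181     ]] [[ 0.48416335 -0.08287202  0.181     ]
 [ 0.45024581 -0.09286419  0.181     ]]
((24.990097045898438, 38.4009895324707), (56.71712112426758, 20.79627799987793), 84.2894058227539) [[ 0.53720586 -0.06686225  0.22      ]]
0 [288.95982062 207.64975097] [344.44524553 258.82577715]
0.003 [288.82931759 202.87882793] [344.56286782 254.51355823]
top row [212]
225 294 340
235 290 344
```

Request:
{"fn": "step_arm", "kwargs": {
  "plan": [
    [0.15, -0.008, 0, 0, 30],
    [0.3, -0.016, 0, 0, 30],
    [0.348, -0.016, 0, 0, 30],
    [0.348, -0.016, 0.06, 0, 30],
    [0.348, -0.016, 0.14, 0, 30],
    [0.348, -0.016, 0.2, 0, 30],
    [0.348, -0.016, 0.24, 0, 30],
    [0.348, -0.016, 0.27, 0, 30],
    [0.348, -0.016, 0.3, 0, 30],
    [0.348, -0.016, 0.31, 0, 30],
    [0.348, -0.016, 0.31, 0, 30]
  ]
}}

```text
time_s: 6.25
tcp_pos: [0.469, -0.0884, 0.2029]
eef_rot: [180.0, 0.0, -73.4]
contact_force: [-1.1, -0.9, -1.5]
gripper_width: 0.0334
gripper_force: 25.0
```

Request:
{"fn": "step_arm", "kwargs": {
  "plan": [
    [0, 0, 0.02, 0, 30],
    [0, 0, 0.04, 0, 30],
    [0, 0, 0.04, 0, 30],
    [0, 0, 0.04, 0, 46],
    [0, 0, 0.04, 0, 46],
    [0, 0, 0.04, 0, 46],
    [0, 0, 0.04, 0, 46],
    [0, 0, 0.04, 0, 46]
  ]
}}

```text
time_s: 6.92
tcp_pos: [0.4694, -0.0886, 0.1936]
eef_rot: [-180.0, -0.0, -73.5]
contact_force: [0.3, -0.2, -0.9]
gripper_width: 0.0457
gripper_force: 0.0
```

Request:
{"fn": "step_arm", "kwargs": {
  "plan": [
    [0, 0, -0.12, 0, 46],
    [0, 0, -0.25, 0, 46],
    [0, 0, -0.38, 0, 46],
    [0, 0, -0.43, 0, 60],
    [0.1, 0.07, -0.43, 0, 60],
    [0.22, 0.15, -0.43, 0, 60],
    [0.34, 0.23, -0.43, 0, 60],
    [0.46, 0.31, -0.43, 0, 60],
    [0.526, 0.35, -0.43, 0, 60],
    [0.526, 0.35, -0.43, 0, 60],
    [0.526, 0.35, -0.43, 0, 60]
  ]
}}

```text
time_s: 7.83
tcp_pos: [0.4223, -0.2405, 0.3008]
eef_rot: [-180.0, 0.0, -73.6]
contact_force: [-0.4, -0.3, -0.3]
gripper_width: 0.06
gripper_force: 0.0
```

```bash
python3 - <<'E'
from h import *
im,c,st=shot('wrist','w4'); print(st['tcp_pos'],st['eef_rot'])
it,ct,_=shot('top','t4')
print(proj(c,[[.445,-.317,.046],[.445,-.317,.191]]),proj(ct,[[.467,-.088,.187]]))
v=np.vstack([im,np.zeros((20,640,3),np.uint8)])
a=cv2.resize(it[200:260,305:445],None,fx=4,fy=4,interpolation=cv2.INTER_CUBIC)
cv2.imwrite('pics/w4b.png',np.vstack([cv2.resize(im[:290],(560,254)),a]))
E
```

```text
[ 0.4222548  -0.24046733  0.30078613] [-1.79992819e+02  5.56110135e-04 -7.36106591e+01]
[[316.66076928  95.9485278 ]
 [316.40654028  96.72037634]] [[338.59165477 233.26641594]]
```

View pics/w4b.png

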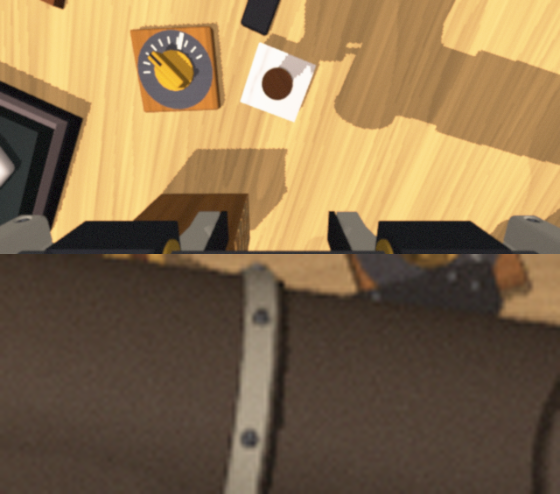

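Wrist view: the rod's top is at about (317,95), within 2 px of prediction, and the dimmer with its white mark is upper left. The top camera is blocked by the arm. I'll refine the rod and stand and check the cell with the side camera.

```bash
python3 - <<'E'
from h import *
im=cv2.imread('pics/w4.png'); st=r.get_state(); c=cam('wrist',st); hsv=cv2.cvtColor(im,cv2.COLOR_BGR2HSV)
p=hsv[60:135,280:355]; m=((p[...,2]<130)&(p[...,1]>80)).astype(np.uint8)
k=max(cv2.findContours(m,0,1)[0],key=cv2.contourArea); e=cv2.fitEllipse(k); q=(e[0][0]+280,e[0][1]+60)
P=onplane(c,q,.191)[0]; print(e[1],q,P)
p=hsv[40:145,265:370]; m=((p[...,1]<60)&(p[...,2]>60)).astype(np.uint8)
k=cv2.convexHull(max(cv2.findContours(m,0,1)[0],key=cv2.contourArea)); b=cv2.minAreaRect(k); print('stand',b,onplane(c,(b[0][0]+265,b[0][1]+40),.046))
def d(P,st):
    y=np.radians(st['eef_rot'][2]); dd=P-st['tcp_pos']; return (dd[0]*np.cos(y)+dd[1]*np.sin(y))/.25,(dd[0]*np.sin(y)-dd[1]*np.cos(y))/.25,-dd[2]/.25
print('move',np.round(d(np.r_[P[:2],.145],st),3))
it,ct,_=shot('side'); a=proj(ct,[[.467,-.088,.19]])[0]; print(a)
x,y=int(a[0]),int(a[1]); cv2.imwrite('pics/s5.png',cv2.resize(it[y-50:y+40,x-70:x+110],None,fx=4,fy=4,interpolation=2))
E
cat >> h.py <<'E'
def mv(P,st=None):
    st=st or r.get_state(); y=np.radians(st['eef_rot'][2]); dd=np.asarray(P)-st['tcp_pos']
    return np.round([(dd[0]*np.cos(y)+dd[1]*np.sin(y))/.25,(dd[0]*np.sin(y)-dd[1]*np.cos(y))/.25,-dd[2]/.25],3)
E
```

```text
(33.337684631347656, 35.27336883544922) (316.5906791687012, 95.09392547607422) [ 0.44583738 -0.31698348  0.191     ]
stand ((51.10959243774414, 53.54109573364258), (70.10765075683594, 71.62918090820312), 20.556045532226562) [[ 0.44704552 -0.31821732  0.046     ]]
move [ 0.324 -0.     0.623]
[342.34777083 192.26475235]
```

View pics/s5.png

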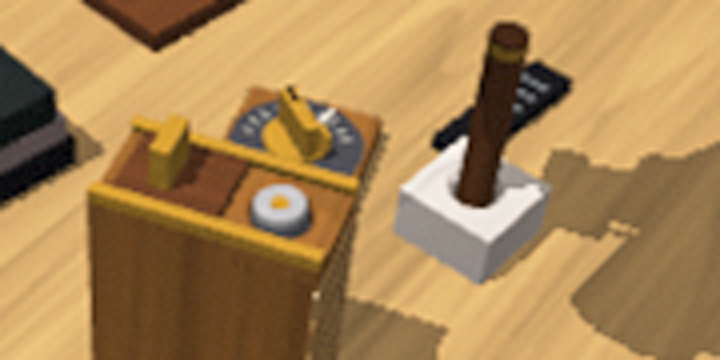

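The side view shows the cell standing in the mouth with its top slightly proud, as expected. Next is the rod.

Request:
{"fn": "step_arm", "kwargs": {
  "plan": [
    [0.15, 0, 0, 0, 60],
    [0.3, 0, 0.05, 0, 60],
    [0.324, 0, 0.18, 0, 60],
    [0.324, 0, 0.32, 0, 60],
    [0.324, 0, 0.46, 0, 60],
    [0.324, 0, 0.58, 0, 60],
    [0.324, 0, 0.623, 0, 60],
    [0.324, 0, 0.623, 0, 60],
    [0.324, 0, 0.623, 0, 20],
    [0.324, 0, 0.623, 0, 20],
    [0.324, 0, 0.623, 0, 20],
    [0.324, 0, 0.623, 0, 20]
  ],
  "newtons": 50
}}

```text
time_s: 8.98
tcp_pos: [0.4467, -0.3174, 0.1468]
eef_rot: [-179.9, -0.1, -73.4]
contact_force: [-0.8, 0.3, -0.1]
gripper_width: 0.0389
gripper_force: 0.0
```

Request:
{"fn": "step_arm", "kwargs": {
  "plan": [
    [0, 0, 0, 0, 20],
    [0, 0, 0, 0, 20],
    [0, 0, 0, 0, 20],
    [0, 0, 0, 0, 20],
    [0, 0, -0.05, 0, 20],
    [0, 0, -0.15, 0, 20],
    [0, 0, -0.3, 0, 20],
    [0, 0, -0.46, 0, 20],
    [0, 0, -0.62, 0, 20],
    [0, 0, -0.78, 0, 20],
    [0, 0, -0.84, 0, 20],
    [0, 0, -0.84, 0, 20]
  ]
}}

```text
time_s: 9.98
tcp_pos: [0.447, -0.3181, 0.36]
eef_rot: [-179.7, -0.3, -73.5]
contact_force: [0.4, -0.3, -1.0]
gripper_width: 0.0274
gripper_force: 50.0
```

```bash
python3 - <<'E'
from h import *
st=r.get_state(); print(st['tcp_pos'],st['eef_rot'][2],st['gripper_width'],st['contact_force']); print(mv([.467,-.0885,.355]),mv([.467,-.0885,.34]))
E
```

```text
[ 0.44696187 -0.3180849   0.36003457] -73.46330014932481 0.027378876255121518 [ 0.44277363 -0.25818278 -0.97070505]
[-0.858 -0.338  0.02 ] [-0.858 -0.338  0.08 ]
```

Request:
{"fn": "step_arm", "kwargs": {
  "plan": [
    [-0.14, -0.055, 0, 0, 20],
    [-0.28, -0.11, 0, 0, 20],
    [-0.42, -0.165, 0, 0, 20],
    [-0.56, -0.22, 0, 0, 20],
    [-0.7, -0.276, 0, 0, 20],
    [-0.82, -0.323, 0, 0, 20],
    [-0.858, -0.338, 0.02, 0, 20],
    [-0.858, -0.338, 0.04, 0, 20],
    [-0.858, -0.338, 0.06, 0, 20],
    [-0.858, -0.338, 0.08, 0, 20],
    [-0.858, -0.338, 0.1, 0, 20],
    [-0.858, -0.338, 0.12, 0, 20]
  ]
}}

```text
time_s: 10.98
tcp_pos: [0.4654, -0.0888, 0.3249]
eef_rot: [180.0, -0.0, -73.5]
contact_force: [-1.8, -0.2, 4.9]
gripper_width: 0.0273
gripper_force: 50.0
```

Request:
{"fn": "step_arm", "kwargs": {
  "plan": [
    [0, 0, 0.024, 0, 20],
    [0, 0, 0.048, 0, 20],
    [0, 0, 0.072, 0, 20],
    [0, 0, 0.096, 0, 20],
    [0, 0, 0.12, 0, 20],
    [0, 0, 0.144, 0, 20],
    [0, 0, 0.168, 0, 20],
    [0, 0, 0.192, 0, 20],
    [0, 0, 0.216, 0, 20],
    [0, 0, 0.24, 0, 20],
    [0, 0, 0.264, 0, 20],
    [0, 0, 0.288, 0, 20]
  ]
}}

```text
time_s: 11.98
tcp_pos: [0.4659, -0.0873, 0.2524]
eef_rot: [-180.0, 0.0, -73.5]
contact_force: [-1.6, -0.2, 2.0]
gripper_width: 0.0272
gripper_force: 50.0
```

Request:
{"fn": "step_arm", "kwargs": {
  "plan": [
    [0, 0, 0.024, 0, 20],
    [0, 0, 0.048, 0, 20],
    [0, 0, 0.072, 0, 20],
    [0, 0, 0.096, 0, 20],
    [0, 0, 0.12, 0, 20],
    [0, 0, 0.14, 0, 20],
    [0, 0, 0.16, 0, 20],
    [0, 0, 0.17, 0, 20],
    [0, 0, 0.18, 0, 20],
    [0, 0, 0.19, 0, 20],
    [0, 0, 0.19, 0, 20]
  ]
}}

```text
time_s: 12.9
tcp_pos: [0.4657, -0.0874, 0.2051]
eef_rot: [-180.0, 0.0, -73.5]
contact_force: [0.5, -0.6, 0.0]
gripper_width: 0.0272
gripper_force: 50.0
```

Request:
{"fn": "step_arm", "kwargs": {
  "plan": [
    [0, 0, 0.004, 0, 20],
    [0, 0, 0.008, 0, 20],
    [0, 0, 0.012, 0, 20],
    [0, 0, 0.012, 0, 20]
  ]
}}

```text
time_s: 13.23
tcp_pos: [0.4661, -0.0877, 0.2039]
eef_rot: [-179.9, -0.1, -73.4]
contact_force: [-3.4, 1.3, 12.5]
gripper_width: 0.0273
gripper_force: 50.0
```

Request:
{"fn": "step_arm", "kwargs": {
  "plan": [
    [0, 0, 0.004, 0, 20],
    [0, 0, 0.006, 0, 20],
    [0, 0, 0.006, 0, 20]
  ]
}}

```text
time_s: 13.48
tcp_pos: [0.4665, -0.0879, 0.2039]
eef_rot: [-179.9, -0.1, -73.4]
contact_force: [-6.4, 0.7, 23.9]
gripper_width: 0.0275
gripper_force: 50.1
```

Request:
{"fn": "step_arm", "kwargs": {
  "plan": [
    [0, 0, -0.1, 0, 20],
    [0, 0, -0.25, 0, 20],
    [0, 0, -0.4, 0, 20],
    [0, 0, -0.55, 0, 20],
    [0, 0, -0.63, 0, 20],
    [0.13, 0.05, -0.63, 0, 20],
    [0.27, 0.105, -0.63, 0, 20],
    [0.41, 0.16, -0.63, 0, 20],
    [0.55, 0.215, -0.63, 0, 20],
    [0.69, 0.27, -0.63, 0, 20],
    [0.82, 0.32, -0.63, 0, 20],
    [0.82, 0.32, -0.63, 0, 20]
  ]
}}

```text
time_s: 14.48
tcp_pos: [0.446, -0.3111, 0.3568]
eef_rot: [179.8, 0.1, -73.7]
contact_force: [0.2, 0.7, -1.1]
gripper_width: 0.0275
gripper_force: 50.0
```

```bash
python3 - <<'E'
from h import *
st=r.get_state(); print(st['tcp_pos'],st['eef_rot'][2],st['gripper_width'],st['contact_force']); print(mv([.4467,-.3177,.147]))
E
```

```text
[ 0.44603894 -0.31107516  0.35680552] -73.69437365622305 0.027489834193393656 [ 0.17691896  0.72902333 -1.11144097]
[0.026 0.005 0.839]
```

Request:
{"fn": "step_arm", "kwargs": {
  "plan": [
    [0.026, 0.005, 0.1, 0, 20],
    [0.026, 0.005, 0.25, 0, 20],
    [0.026, 0.005, 0.4, 0, 20],
    [0.026, 0.005, 0.55, 0, 20],
    [0.026, 0.005, 0.66, 0, 20],
    [0.026, 0.005, 0.74, 0, 20],
    [0.026, 0.005, 0.8, 0, 20],
    [0.026, 0.005, 0.83, 0, 20],
    [0.026, 0.005, 0.836, 0, 20],
    [0.026, 0.005, 0.836, 0, 20],
    [0.026, 0.005, 0.836, 0, 60]
  ]
}}

```text
time_s: 15.4
tcp_pos: [0.4474, -0.3137, 0.1492]
eef_rot: [179.9, 0.0, -73.5]
contact_force: [0.8, 1.3, -0.2]
gripper_width: 0.0299
gripper_force: 0.0
```

Request:
{"fn": "step_arm", "kwargs": {
  "plan": [
    [0, 0, 0, 0, 70],
    [0, 0, 0, 0, 70],
    [0, 0, 0, 0, 70],
    [0, 0, 0, 0, 70],
    [0, 0, -0.15, 0, 70],
    [0, 0, -0.3, 0, 70],
    [0, 0, -0.45, 0, 70],
    [0, 0, -0.6, 0, 70],
    [0, 0, -0.6, 0, 70]
  ]
}}

```text
time_s: 16.15
tcp_pos: [0.4506, -0.3152, 0.308]
eef_rot: [-179.5, -0.5, -73.4]
contact_force: [1.0, -0.6, 1.5]
gripper_width: 0.0697
gripper_force: 0.0
```

```bash
python3 - <<'E'
from h import *
st=r.get_state(); print(st['tcp_pos'],st['joints'].round(1))
for P in ([.572,.3446,.28],[.432,.3265,.28]): print(mv(P))
it,ct,_=shot('top','t6'); hsv=cv2.cvtColor(it,cv2.COLOR_BGR2HSV)
m=(hsv[180:260,160:245,1]<60).astype(np.uint8); n,l,s,ce=cv2.connectedComponentsWithStats(m)
for i in range(1,n):
    if s[i,4]>20: print(s[i],(ce[i]+[160,180]).round(1))
E
```

```text
[ 0.45060734 -0.31515117  0.30802916] [-14.4   5.8  -8.2   0.2 -75.4  31. ]
[-2.391 -1.219  0.112]
[-2.481 -0.661  0.112]
[ 11   7  13  12 103] [176.7 192.4]
[ 14  59  13  12 113] [180.1 244.7]
```

Request:
{"fn": "step_arm", "kwargs": {
  "plan": [
    [-0.14, -0.07, 0, 0, 70],
    [-0.28, -0.14, 0, 0, 70],
    [-0.42, -0.21, 0, 0, 70],
    [-0.56, -0.28, 0, 0, 70],
    [-0.7, -0.35, 0, 0, 70],
    [-0.84, -0.42, 0, 0, 70],
    [-0.98, -0.49, 0, 0, 70]
  ]
}}

```text
time_s: 16.78
tcp_pos: [0.4951, -0.0417, 0.299]
eef_rot: [180.0, 0.0, -73.5]
contact_force: [1.4, -0.0, -0.9]
gripper_width: 0.0703
gripper_force: 0.0
```

Request:
{"fn": "step_arm", "kwargs": {
  "plan": [
    [-0.14, -0.07, 0, 0, 80],
    [-0.28, -0.14, 0, 0, 80],
    [-0.42, -0.21, 0, 0, 80],
    [-0.56, -0.28, 0, 0, 80],
    [-0.7, -0.35, 0, 0, 80],
    [-0.84, -0.42, 0, 0, 80],
    [-0.98, -0.49, 0, 0, 80]
  ]
}}

```text
time_s: 17.37
tcp_pos: [0.5428, 0.2281, 0.2988]
eef_rot: [179.9, -0.0, -73.4]
contact_force: [0.8, -0.2, 0.2]
gripper_width: 0.0797
gripper_force: 0.0
```

```bash
python3 - <<'E'
from h import *
st=r.get_state(); print(st['tcp_pos'],st['eef_rot'][2]); print(mv([.5717,.3450,.11]))
E
```

```text
[0.54277139 0.22811    0.29879175] -73.43676966601124
[-0.415 -0.244  0.755]
```

Request:
{"fn": "step_arm", "kwargs": {
  "plan": [
    [-0.14, -0.08, 0, 0, 80],
    [-0.28, -0.16, 0.05, 0, 80],
    [-0.4, -0.235, 0.15, 0, 80],
    [-0.415, -0.244, 0.3, 0, 80],
    [-0.415, -0.244, 0.45, 0, 80],
    [-0.415, -0.244, 0.6, 0, 80],
    [-0.415, -0.244, 0.75, 0, 80],
    [-0.415, -0.244, 0.755, 0, 80],
    [-0.415, -0.244, 0.755, 0, 80]
  ]
}}

```text
time_s: 18.12
tcp_pos: [0.571, 0.3417, 0.1085]
eef_rot: [179.7, -0.2, -73.5]
contact_force: [0.1, 1.0, 1.2]
gripper_width: 0.0799
gripper_force: 0.0
```

```bash
cat >> h.py <<'E'
def orange(im,seed,b=30):
    u,v=map(int,seed); p=cv2.cvtColor(im,cv2.COLOR_BGR2HSV)[v-b:v+b,u-b:u+b]
    m=((p[...,1]>150)&(p[...,2]>120)&(p[...,0]<30)).astype(np.uint8)
    n,l,s,ce=cv2.connectedComponentsWithStats(m)
    i=1+np.argmin([np.hypot(*(x-b)) if a[4]>20 else 1e9 for x,a in zip(ce[1:],s[1:])])
    return ce[i]+[u-b,v-b],s[i,4]
E
python3 - <<'E'
from h import *
im=cv2.imread('pics/w2.png'); print(orange(im,(316,217)))
im,c,st=shot('wrist','w7'); print(st['tcp_pos'],st['eef_rot'])
s=proj(c,[[.5717,.345,.056]])[0]; q,n=orange(im,s); P=onplane(c,q,.056)[0]; print(s,q,n,P,mv(np.r_[P[:2],.031],st))
E
```

```text
(array([316.33513514, 216.32972973]), np.int32(185))
[0.57103082 0.34168775 0.10847756] [ 1.79711226e+02 -1.70219639e-01 -7.34566561e+01]Traceback (most recent call last):
  File "<stdin>", line 4, in <module>
  File "h.py", line 42, in orange
    i=1+np.argmin([np.hypot(*(x-b)) if a[4]>20 else 1e9 for x,a in zip(ce[1:],s[1:])])
        ~~~~~~~~~^^^^^^^^^^^^^^^^^^^^^^^^^^^^^^^^^^^^^^^^^^^^^^^^^^^^^^^^^^^^^^^^^^^^^
    return _wrapfunc(a, 'argmin', axis=axis, out=out, **kwds)
    return _wrapit(obj, method, *args, **kwds)
    result = getattr(arr, method)(*args, **kwds)
ValueError: attempt to get argmin of an empty sequence
```

View pics/w7.png

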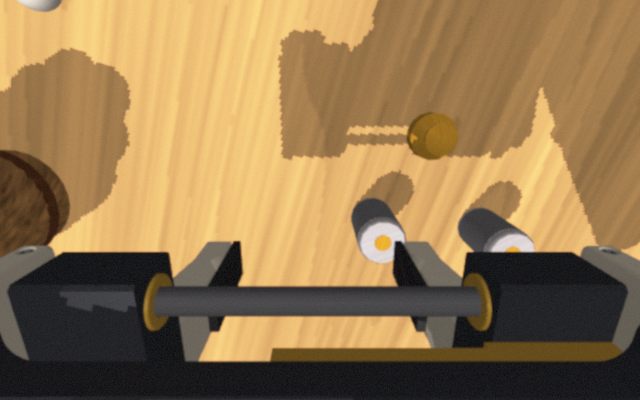

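Cell A has been knocked aside: its dot is now at (383,242), with cell C at (512,250). I'll re-measure and use a narrower opening.

```bash
python3 - <<'E'
from h import *
im,c,st=shot('wrist','w8')
q,n=orange(im,(383,242),20); q2,n2=orange(im,(512,245),15); print(q,n,q2,n2)
P=onplane(c,q,.056)[0]; print(P,onplane(c,q2,.056)[0],mv(np.r_[P[:2],.08],st))
E
```

```text
[384.82098765 239.98765432] 162 [513.64197531 248.5308642 ] 81
[0.52241215 0.34429646 0.056     ] [0.43290167 0.32465144 0.056     ] [-0.063  0.191  0.125]
```

Request:
{"fn": "step_arm", "kwargs": {
  "plan": [
    [-0.03, 0.1, 0, 0, 52],
    [-0.063, 0.191, 0, 0, 52],
    [-0.063, 0.191, 0, 0, 52],
    [-0.063, 0.191, 0, 0, 52],
    [-0.063, 0.191, 0, 0, 52]
  ]
}}

```text
time_s: 18.63
tcp_pos: [0.5232, 0.3457, 0.1137]
eef_rot: [-179.8, 0.1, -73.4]
contact_force: [-0.1, -0.1, 0.4]
gripper_width: 0.0541
gripper_force: 0.0
```

```bash
python3 - <<'E'
from h import *
im,c,st=shot('wrist','w9'); print(st['tcp_pos'],st['gripper_width'])
s=proj(c,[[.5224,.3443,.056]])[0]; q,n=orange(im,s,20); P=onplane(c,q,.056)[0]; print(s,q,n,P,mv(np.r_[P[:2],.031],st))
E
```

```text
[0.52321516 0.34565712 0.11373382] 0.05406592451367497
[318.78406779 216.20942344] [319.         216.30813953] 172 [0.52223605 0.3443271  0.056     ] [0.004 0.005 0.331]
```

Request:
{"fn": "step_arm", "kwargs": {
  "plan": [
    [0.004, 0.005, 0.12, 0, 52],
    [0.004, 0.005, 0.25, 0, 52],
    [0.004, 0.005, 0.331, 0, 52],
    [0.004, 0.005, 0.331, 0, 52],
    [0.004, 0.005, 0.331, 0, 30],
    [0.004, 0.005, 0.331, 0, 30],
    [0.004, 0.005, 0.331, 0, 30],
    [0.004, 0.005, 0.331, 0, 30],
    [0.004, 0.005, 0.331, 0, 30],
    [0.004, 0.005, 0.331, 0, 30]
  ],
  "newtons": 25
}}

```text
time_s: 19.52
tcp_pos: [0.5222, 0.344, 0.0299]
eef_rot: [-179.8, 0.1, -73.4]
contact_force: [0.9, 0.7, 6.2]
gripper_width: 0.0334
gripper_force: 25.0
```

Request:
{"fn": "step_arm", "kwargs": {
  "plan": [
    [0, 0, 0, 0, 30],
    [0, 0, -0.1, 0, 30],
    [0, 0, -0.25, 0, 30],
    [0, 0, -0.4, 0, 30],
    [0, 0, -0.55, 0, 30],
    [0, 0, -0.7, 0, 30],
    [0, 0, -0.85, 0, 30],
    [0, 0, -1, 0, 30],
    [0, 0, -1, 0, 30]
  ]
}}

```text
time_s: 20.27
tcp_pos: [0.5237, 0.3446, 0.2876]
eef_rot: [-179.3, 0.3, -73.4]
contact_force: [1.2, 1.1, 1.2]
gripper_width: 0.0334
gripper_force: 25.0
```

```bash
python3 - <<'E'
from h import *
st=r.get_state(); print(st['tcp_pos'],st['eef_rot'][2],st['gripper_width']); print(mv([.4685,-.0885,.28]))
E
```

```text
[0.52366476 0.34463734 0.28756193] -73.41081274445304 0.03341273301768948
[1.597 0.706 0.03 ]
```

Request:
{"fn": "step_arm", "kwargs": {
  "plan": [
    [0.14, 0.062, 0, 0, 30],
    [0.28, 0.124, 0, 0, 30],
    [0.42, 0.186, 0, 0, 30],
    [0.56, 0.248, 0, 0, 30],
    [0.7, 0.31, 0, 0, 30],
    [0.8, 0.353, 0, 0, 30],
    [0.8, 0.353, 0, 0, 30]
  ]
}}

```text
time_s: 20.85
tcp_pos: [0.4918, 0.1222, 0.2787]
eef_rot: [-180.0, 0.0, -73.6]
contact_force: [-0.6, 0.5, -0.7]
gripper_width: 0.033
gripper_force: 25.0
```

Request:
{"fn": "step_arm", "kwargs": {
  "plan": [
    [0.14, 0.062, 0, 0, 30],
    [0.28, 0.124, 0, 0, 30],
    [0.42, 0.186, 0, 0, 30],
    [0.56, 0.248, 0, 0, 30],
    [0.7, 0.31, 0, 0, 30],
    [0.79, 0.35, 0, 0, 30],
    [0.79, 0.35, 0, 0, 30],
    [0.79, 0.35, 0, 0, 30],
    [0.79, 0.35, 0, 0, 30]
  ]
}}

```text
time_s: 21.6
tcp_pos: [0.4657, -0.0878, 0.278]
eef_rot: [-180.0, 0.0, -73.5]
contact_force: [-0.0, -0.4, -0.8]
gripper_width: 0.0332
gripper_force: 25.0
```

```bash
python3 - <<'E'
from h import *
st=r.get_state(); print(st['tcp_pos'],st['eef_rot'],st['gripper_width']); print(mv([.4685,-.0887,.203]))
E
```

```text
[ 0.46566709 -0.0878292   0.27803403] [-1.79983428e+02  1.74259238e-02 -7.35059722e+01] 0.03322410197459736
[ 0.007 -0.01   0.3  ]
```

Request:
{"fn": "step_arm", "kwargs": {
  "plan": [
    [0.005, -0.006, 0.08, 0, 30],
    [0.005, -0.006, 0.16, 0, 30],
    [0.005, -0.006, 0.22, 0, 30],
    [0.005, -0.006, 0.25, 0, 30],
    [0.005, -0.006, 0.28, 0, 30],
    [0.005, -0.006, 0.3, 0, 30],
    [0.005, -0.006, 0.32, 0, 30],
    [0.005, -0.006, 0.34, 0, 30],
    [0.005, -0.006, 0.34, 0, 30]
  ]
}}

```text
time_s: 22.35
tcp_pos: [0.4673, -0.0886, 0.1925]
eef_rot: [180.0, 0.0, -73.5]
contact_force: [-0.1, 0.1, -1.6]
gripper_width: 0.0332
gripper_force: 25.0
```

Inserted freely. I'll release it, then go straight up and over to the rod.

Request:
{"fn": "step_arm", "kwargs": {
  "plan": [
    [0, 0, 0, 0, 46],
    [0, 0, 0, 0, 46],
    [0, 0, 0, 0, 46],
    [0, 0, 0, 0, 46],
    [0, 0, -0.12, 0, 46],
    [0, 0, -0.25, 0, 46],
    [0, 0, -0.38, 0, 46],
    [0, 0, -0.43, 0, 46]
  ]
}}

```text
time_s: 23.02
tcp_pos: [0.4692, -0.0892, 0.3056]
eef_rot: [-179.7, -0.1, -73.4]
contact_force: [0.8, -0.2, 0.6]
gripper_width: 0.0459
gripper_force: 0.0
```

Request:
{"fn": "step_arm", "kwargs": {
  "plan": [
    [0.14, 0.055, 0, 0, 60],
    [0.28, 0.11, 0, 0, 60],
    [0.42, 0.165, 0, 0, 60],
    [0.526, 0.35, 0, 0, 60],
    [0.526, 0.35, 0, 0, 60],
    [0.526, 0.35, 0, 0, 60],
    [0.526, 0.35, 0, 0, 60]
  ]
}}

```text
time_s: 23.6
tcp_pos: [0.4207, -0.2403, 0.3009]
eef_rot: [-180.0, -0.0, -73.6]
contact_force: [0.1, -0.2, -0.4]
gripper_width: 0.0603
gripper_force: 0.0
```

```bash
cat >> h.py <<'E'
def rodtop():
    im,c,st=shot('wrist'); s=proj(c,[[.4455,-.317,.191]])[0].astype(int); b=38
    p=cv2.cvtColor(im,cv2.COLOR_BGR2HSV)[s[1]-b:s[1]+b,s[0]-b:s[0]+b]; m=((p[...,2]<130)&(p[...,1]>80)).astype(np.uint8)
    k=max(cv2.findContours(m,0,1)[0],key=cv2.contourArea); e=cv2.fitEllipse(k); P=onplane(c,np.array(e[0])+s-b,.191)[0]
    return e[1],P,mv(np.r_[P[:2],.147],st)
def sidecrop(name):
    it,ct,_=shot('side'); x,y=proj(ct,[[.467,-.088,.19]])[0].astype(int)
    cv2.imwrite(f'pics/{name}.png',cv2.resize(it[y-50:y+40,x-70:x+110],None,fx=4,fy=4,interpolation=2)); return it,ct
E
python3 - <<'E'
from h import *
print(r.get_state()['tcp_pos'],rodtop())
it,ct=sidecrop('s10'); a=cv2.imread('pics/s5.png'); b=cv2.imread('pics/s10.png')
s=slice(180,240),slice(245,320); print(a[s].mean((0,1)),b[s].mean((0,1)),np.abs(a[s].astype(int)-b[s]).mean())
E
```

```text
[ 0.42071427 -0.24034347  0.30093248] ((33.241554260253906, 34.97977828979492), array([ 0.4467563 , -0.31589347,  0.191     ]), array([ 0.319, -0.014,  0.616]))
[105.56177778 136.24222222 163.73222222] [105.63577778 136.02933333 163.36244444] 5.873407407407408
```

The side crop matches the first seating, so the cell is in the mouth. Now I'll take the rod again.

Request:
{"fn": "step_arm", "kwargs": {
  "plan": [
    [0.15, -0.01, 0, 0, 60],
    [0.3, -0.014, 0.05, 0, 60],
    [0.319, -0.014, 0.18, 0, 60],
    [0.319, -0.014, 0.32, 0, 60],
    [0.319, -0.014, 0.46, 0, 60],
    [0.319, -0.014, 0.58, 0, 60],
    [0.319, -0.014, 0.616, 0, 60],
    [0.319, -0.014, 0.616, 0, 60],
    [0.319, -0.014, 0.616, 0, 20],
    [0.319, -0.014, 0.616, 0, 20],
    [0.319, -0.014, 0.616, 0, 20],
    [0.319, -0.014, 0.616, 0, 20]
  ],
  "newtons": 50
}}

```text
time_s: 24.7
tcp_pos: [0.4482, -0.3154, 0.1483]
eef_rot: [-179.9, -0.1, -73.4]
contact_force: [0.1, -0.1, -0.1]
gripper_width: 0.0389
gripper_force: 0.0
```

Request:
{"fn": "step_arm", "kwargs": {
  "plan": [
    [0, 0, 0, 0, 20],
    [0, 0, 0, 0, 20],
    [0, 0, 0, 0, 20],
    [0, 0, 0, 0, 20],
    [0, 0, -0.05, 0, 20],
    [0, 0, -0.15, 0, 20],
    [0, 0, -0.3, 0, 20],
    [0, 0, -0.46, 0, 20],
    [0, 0, -0.62, 0, 20],
    [0, 0, -0.78, 0, 20],
    [0, 0, -0.84, 0, 20],
    [0, 0, -0.84, 0, 20]
  ]
}}

```text
time_s: 25.7
tcp_pos: [0.4484, -0.3161, 0.3615]
eef_rot: [-179.7, -0.3, -73.5]
contact_force: [1.0, -0.7, -1.2]
gripper_width: 0.0271
gripper_force: 50.0
```

```bash
python3 - <<'E'
from h import *
st=r.get_state(); print(st['tcp_pos'],st['eef_rot'][2],st['gripper_width'],st['contact_force']); print(mv([.466,-.088,.33]))
E
```

```text
[ 0.44838946 -0.31607091  0.36149809] -73.4617180403301 0.02706988300349789 [ 0.95974439 -0.73683717 -1.24473187]
[-0.854 -0.327  0.126]
```

Request:
{"fn": "step_arm", "kwargs": {
  "plan": [
    [-0.14, -0.053, 0, 0, 20],
    [-0.28, -0.107, 0, 0, 20],
    [-0.42, -0.16, 0, 0, 20],
    [-0.56, -0.214, 0, 0, 20],
    [-0.7, -0.268, 0, 0, 20],
    [-0.82, -0.314, 0, 0, 20],
    [-0.854, -0.327, 0.02, 0, 20],
    [-0.854, -0.327, 0.04, 0, 20],
    [-0.854, -0.327, 0.06, 0, 20],
    [-0.854, -0.327, 0.08, 0, 20],
    [-0.854, -0.327, 0.1, 0, 20],
    [-0.854, -0.327, 0.12, 0, 20]
  ]
}}

```text
time_s: 26.7
tcp_pos: [0.4646, -0.0885, 0.3263]
eef_rot: [180.0, -0.0, -73.6]
contact_force: [-0.4, 0.3, 3.3]
gripper_width: 0.0276
gripper_force: 50.0
```

Request:
{"fn": "step_arm", "kwargs": {
  "plan": [
    [0, 0, 0.024, 0, 20],
    [0, 0, 0.048, 0, 20],
    [0, 0, 0.072, 0, 20],
    [0, 0, 0.096, 0, 20],
    [0, 0, 0.12, 0, 20],
    [0, 0, 0.144, 0, 20],
    [0, 0, 0.168, 0, 20],
    [0, 0, 0.192, 0, 20],
    [0, 0, 0.216, 0, 20],
    [0, 0, 0.236, 0, 20],
    [0, 0, 0.25, 0, 20],
    [0, 0, 0.25, 0, 20]
  ]
}}

```text
time_s: 27.7
tcp_pos: [0.4647, -0.087, 0.2629]
eef_rot: [180.0, 0.0, -73.5]
contact_force: [-0.1, -1.1, -1.6]
gripper_width: 0.0272
gripper_force: 50.0
```

Request:
{"fn": "step_arm", "kwargs": {
  "plan": [
    [0, 0, 0.004, 0, 20],
    [0, 0, 0.008, 0, 20],
    [0, 0, 0.012, 0, 20],
    [0, 0, 0.016, 0, 20],
    [0, 0, 0.016, 0, 20]
  ]
}}

```text
time_s: 28.12
tcp_pos: [0.4655, -0.0874, 0.2614]
eef_rot: [-179.9, -0.1, -73.4]
contact_force: [-3.1, 0.1, 8.5]
gripper_width: 0.0275
gripper_force: 50.0
```

Request:
{"fn": "step_arm", "kwargs": {
  "plan": [
    [0, 0, 0.004, 0, 20],
    [0, 0, 0.008, 0, 20],
    [0, 0, 0.008, 0, 20]
  ]
}}

```text
time_s: 28.37
tcp_pos: [0.4662, -0.0877, 0.2614]
eef_rot: [-179.8, -0.1, -73.4]
contact_force: [-5.4, 1.2, 20.9]
gripper_width: 0.0274
gripper_force: 50.1
```

Request:
{"fn": "step_arm", "kwargs": {
  "plan": [
    [0, 0, -0.1, 0, 20],
    [0, 0, -0.25, 0, 20],
    [0, 0, -0.4, 0, 20],
    [0.13, 0.05, -0.4, 0, 20],
    [0.27, 0.105, -0.4, 0, 20],
    [0.41, 0.16, -0.4, 0, 20],
    [0.55, 0.215, -0.4, 0, 20],
    [0.69, 0.27, -0.4, 0, 20],
    [0.84, 0.327, -0.4, 0, 20],
    [0.855, 0.327, -0.4, 0, 20],
    [0.855, 0.327, -0.4, 0, 20]
  ]
}}

```text
time_s: 29.28
tcp_pos: [0.447, -0.3175, 0.3569]
eef_rot: [179.9, 0.1, -73.7]
contact_force: [0.3, 0.9, -2.3]
gripper_width: 0.0269
gripper_force: 50.0
```

```bash
python3 - <<'E'
from h import *
st=r.get_state(); print(st['tcp_pos'],st['eef_rot'][2],st['gripper_width'],st['contact_force']); print(mv([.4477,-.3165,.148]))
E
```

```text
[ 0.44696674 -0.31746788  0.35690012] -73.68662111441517 0.026891607721084246 [ 0.32538678  0.86216169 -2.34111346]
[-0.003 -0.004  0.836]
```

Request:
{"fn": "step_arm", "kwargs": {
  "plan": [
    [-0.003, -0.004, 0.1, 0, 20],
    [-0.003, -0.004, 0.25, 0, 20],
    [-0.003, -0.004, 0.4, 0, 20],
    [-0.003, -0.004, 0.55, 0, 20],
    [-0.003, -0.004, 0.66, 0, 20],
    [-0.003, -0.004, 0.74, 0, 20],
    [-0.003, -0.004, 0.8, 0, 20],
    [-0.003, -0.004, 0.828, 0, 20],
    [-0.003, -0.004, 0.832, 0, 20],
    [-0.003, -0.004, 0.832, 0, 20],
    [-0.003, -0.004, 0.832, 0, 60]
  ]
}}

```text
time_s: 30.2
tcp_pos: [0.4482, -0.3139, 0.1506]
eef_rot: [-180.0, -0.1, -73.4]
contact_force: [-1.0, 0.1, -0.4]
gripper_width: 0.0304
gripper_force: 0.0
```

Request:
{"fn": "step_arm", "kwargs": {
  "plan": [
    [0, 0, 0, 0, 70],
    [0, 0, 0, 0, 70],
    [0, 0, 0, 0, 70],
    [0, 0, 0, 0, 70],
    [0, 0, -0.15, 0, 70],
    [0, 0, -0.3, 0, 70],
    [0, 0, -0.45, 0, 70],
    [0, 0, -0.6, 0, 70],
    [0, 0, -0.6, 0, 70]
  ]
}}

```text
time_s: 30.95
tcp_pos: [0.4508, -0.3162, 0.3085]
eef_rot: [-179.5, -0.5, -73.4]
contact_force: [1.0, -0.8, 2.7]
gripper_width: 0.07
gripper_force: 0.0
```

Request:
{"fn": "step_arm", "kwargs": {
  "plan": [
    [-0.14, -0.04, 0, 0, 60],
    [-0.28, -0.08, 0, 0, 60],
    [-0.42, -0.12, 0, 0, 60],
    [-0.56, -0.16, 0, 0, 60],
    [-0.7, -0.2, 0, 0, 60],
    [-0.84, -0.24, 0, 0, 60],
    [-0.98, -0.28, 0, 0, 60]
  ]
}}

```text
time_s: 31.53
tcp_pos: [0.4449, -0.0579, 0.3002]
eef_rot: [-180.0, 0.0, -73.5]
contact_force: [1.3, -0.5, -0.6]
gripper_width: 0.06
gripper_force: 0.0
```

Request:
{"fn": "step_arm", "kwargs": {
  "plan": [
    [-0.14, -0.04, 0, 0, 60],
    [-0.28, -0.08, 0, 0, 60],
    [-0.42, -0.12, 0, 0, 60],
    [-0.56, -0.16, 0, 0, 60],
    [-0.7, -0.2, 0, 0, 60],
    [-0.84, -0.24, 0, 0, 60],
    [-0.98, -0.28, 0, 0, 60]
  ]
}}

```text
time_s: 32.12
tcp_pos: [0.4421, 0.1972, 0.3003]
eef_rot: [-180.0, 0.0, -73.4]
contact_force: [1.1, 0.1, -0.3]
gripper_width: 0.06
gripper_force: 0.0
```

```bash
python3 - <<'E'
from h import *
st=r.get_state(); print(st['tcp_pos'],st['eef_rot'][2])
im,c,st=shot('wrist','w11'); s=proj(c,[[.433,.3255,.056]])[0]; print(s)
q,n=orange(im,s,25); P=onplane(c,q,.056)[0]; print(q,n,P,mv(np.r_[P[:2],.11],st))
E
```

```text
[0.44210929 0.1971652  0.30027917] -73.4360670641693
[296.39044567 256.03285401]
[297.         256.73529412] 34 [0.43193538 0.32627691 0.056     ] [-0.507 -0.108  0.761]
```

Request:
{"fn": "step_arm", "kwargs": {
  "plan": [
    [-0.14, -0.03, 0, 0, 60],
    [-0.28, -0.06, 0.05, 0, 60],
    [-0.42, -0.09, 0.12, 0, 60],
    [-0.507, -0.108, 0.25, 0, 60],
    [-0.507, -0.108, 0.4, 0, 60],
    [-0.507, -0.108, 0.55, 0, 60],
    [-0.507, -0.108, 0.7, 0, 60],
    [-0.507, -0.108, 0.761, 0, 60],
    [-0.507, -0.108, 0.761, 0, 60],
    [-0.507, -0.108, 0.761, 0, 60]
  ]
}}

```text
time_s: 33.0
tcp_pos: [0.4325, 0.3242, 0.1095]
eef_rot: [179.9, -0.1, -73.4]
contact_force: [0.1, -0.1, 0.5]
gripper_width: 0.06
gripper_force: 0.0
```

```bash
python3 - <<'E'
from h import *
im,c,st=shot('wrist','w12'); s=proj(c,[[.432,.326,.056]])[0]; print(st['tcp_pos'],s)
q,n=orange(im,s,25); P=onplane(c,q,.056)[0]; print(q,n,P,mv(np.r_[P[:2],.031],st))
E
```

```text
[0.4324879  0.32421093 0.10949137] [316.59603821 222.68563647]
[316.60571429 223.53714286] 175 [0.43181683 0.32659591 0.056     ] [-0.01  -0.     0.314]
```

Request:
{"fn": "step_arm", "kwargs": {
  "plan": [
    [-0.01, 0, 0.12, 0, 60],
    [-0.01, 0, 0.25, 0, 60],
    [-0.01, 0, 0.314, 0, 60],
    [-0.01, 0, 0.314, 0, 60],
    [-0.01, 0, 0.314, 0, 30],
    [-0.01, 0, 0.314, 0, 30],
    [-0.01, 0, 0.314, 0, 30],
    [-0.01, 0, 0.314, 0, 30],
    [-0.01, 0, 0.314, 0, 30],
    [-0.01, 0, 0.314, 0, 30],
    [-0.01, 0, 0.314, 0, 30],
    [-0.01, 0, 0.314, 0, 30]
  ],
  "newtons": 25
}}

```text
time_s: 34.05
tcp_pos: [0.4322, 0.3274, 0.0326]
eef_rot: [-179.9, 0.1, -73.4]
contact_force: [-3.1, 0.1, 8.4]
gripper_width: 0.0326
gripper_force: 25.0
```

Request:
{"fn": "step_arm", "kwargs": {
  "plan": [
    [0, 0, 0, 0, 30],
    [0, 0, -0.1, 0, 30],
    [0, 0, -0.25, 0, 30],
    [0, 0, -0.4, 0, 30],
    [0, 0, -0.55, 0, 30],
    [0, 0, -0.7, 0, 30],
    [0, 0, -0.85, 0, 30],
    [0, 0, -1, 0, 30],
    [0, 0, -1, 0, 30],
    [0, 0, -1, 0, 30]
  ]
}}

```text
time_s: 34.88
tcp_pos: [0.4323, 0.3275, 0.2841]
eef_rot: [-179.8, 0.2, -73.5]
contact_force: [-0.4, -0.9, -2.4]
gripper_width: 0.0326
gripper_force: 25.0
```

```bash
python3 - <<'E'
from h import *
st=r.get_state(); print(st['tcp_pos'],st['eef_rot'][2],st['gripper_width']); print(mv([.4672,-.0885,.28]))
E
```

```text
[0.43233223 0.32752043 0.2841411 ] -73.45878413478675 0.03256238480975424
[1.635 0.34  0.017]
```

Request:
{"fn": "step_arm", "kwargs": {
  "plan": [
    [0.14, 0.03, 0, 0, 30],
    [0.28, 0.06, 0, 0, 30],
    [0.42, 0.09, 0, 0, 30],
    [0.56, 0.12, 0, 0, 30],
    [0.7, 0.15, 0, 0, 30],
    [0.8, 0.17, 0, 0, 30],
    [0.8, 0.17, 0, 0, 30]
  ]
}}

```text
time_s: 35.47
tcp_pos: [0.4469, 0.119, 0.2803]
eef_rot: [179.9, -0.0, -73.6]
contact_force: [-1.5, -0.1, -1.7]
gripper_width: 0.0331
gripper_force: 25.0
```

Request:
{"fn": "step_arm", "kwargs": {
  "plan": [
    [0.14, 0.03, 0, 0, 30],
    [0.28, 0.06, 0, 0, 30],
    [0.42, 0.09, 0, 0, 30],
    [0.56, 0.12, 0, 0, 30],
    [0.7, 0.15, 0, 0, 30],
    [0.8, 0.17, 0, 0, 30],
    [0.83, 0.17, 0, 0, 30],
    [0.83, 0.17, 0, 0, 30],
    [0.83, 0.17, 0, 0, 30]
  ]
}}

```text
time_s: 36.22
tcp_pos: [0.4659, -0.0881, 0.2803]
eef_rot: [179.9, 0.0, -73.5]
contact_force: [0.4, 0.1, -0.9]
gripper_width: 0.0334
gripper_force: 25.0
```

```bash
python3 - <<'E'
from h import *
st=r.get_state(); print(st['tcp_pos'],st['eef_rot'],st['gripper_width']); print(mv([.4670,-.0877,.194]))
E
```

```text
[ 0.46592958 -0.08810009  0.28033311] [ 1.79908281e+02  3.29270903e-02 -7.35474290e+01] 0.03335971908495023
[-0.    -0.005  0.345]
```

Request:
{"fn": "step_arm", "kwargs": {
  "plan": [
    [0, -0.004, 0.08, 0, 30],
    [0, -0.004, 0.16, 0, 30],
    [0, -0.004, 0.22, 0, 30],
    [0, -0.004, 0.25, 0, 30],
    [0, -0.004, 0.28, 0, 30],
    [0, -0.004, 0.3, 0, 30],
    [0, -0.004, 0.32, 0, 30],
    [0, -0.004, 0.34, 0, 30],
    [0, -0.004, 0.345, 0, 30],
    [0, -0.004, 0.345, 0, 30]
  ]
}}

```text
time_s: 37.05
tcp_pos: [0.4672, -0.0878, 0.195]
eef_rot: [180.0, 0.0, -73.5]
contact_force: [-0.8, -0.5, -1.1]
gripper_width: 0.0329
gripper_force: 25.0
```

Request:
{"fn": "step_arm", "kwargs": {
  "plan": [
    [0, 0, 0, 0, 46],
    [0, 0, 0, 0, 46],
    [0, 0, 0, 0, 46],
    [0, 0, 0, 0, 46],
    [0, 0, -0.12, 0, 46],
    [0, 0, -0.25, 0, 46],
    [0, 0, -0.38, 0, 46],
    [0, 0, -0.43, 0, 46]
  ]
}}

```text
time_s: 37.72
tcp_pos: [0.4689, -0.0882, 0.3074]
eef_rot: [-179.7, -0.1, -73.4]
contact_force: [0.9, 0.3, 0.3]
gripper_width: 0.0458
gripper_force: 0.0
```

Request:
{"fn": "step_arm", "kwargs": {
  "plan": [
    [0.14, 0.055, 0, 0, 60],
    [0.28, 0.11, 0, 0, 60],
    [0.42, 0.165, 0, 0, 60],
    [0.526, 0.35, 0, 0, 60],
    [0.526, 0.35, 0, 0, 60],
    [0.526, 0.35, 0, 0, 60],
    [0.526, 0.35, 0, 0, 60]
  ]
}}

```text
time_s: 38.3
tcp_pos: [0.4204, -0.2393, 0.3028]
eef_rot: [-180.0, -0.0, -73.6]
contact_force: [0.7, 0.4, -0.9]
gripper_width: 0.0601
gripper_force: 0.0
```

```bash
python3 - <<'E'
from h import *
print(r.get_state()['tcp_pos'],rodtop())
it,ct=sidecrop('s13'); a=cv2.imread('pics/s5.png'); b=cv2.imread('pics/s13.png')
s=slice(180,240),slice(245,320); print(a[s].mean((0,1)),b[s].mean((0,1)),np.abs(a[s].astype(int)-b[s]).mean())
E
```

```text
[ 0.42041829 -0.23934453  0.30283526] ((32.96695327758789, 34.589813232421875), array([ 0.44667283, -0.3159836 ,  0.191     ]), array([ 0.324, -0.014,  0.623]))
[105.56177778 136.24222222 163.73222222] [103.53688889 133.14444444 159.49377778] 14.825851851851851
```

View pics/s13.png

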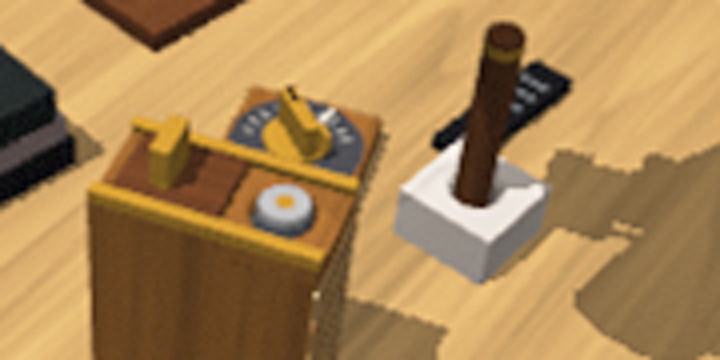

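Request:
{"fn": "step_arm", "kwargs": {
  "plan": [
    [0.15, -0.01, 0, 0, 60],
    [0.3, -0.014, 0.05, 0, 60],
    [0.324, -0.014, 0.18, 0, 60],
    [0.324, -0.014, 0.32, 0, 60],
    [0.324, -0.014, 0.46, 0, 60],
    [0.324, -0.014, 0.58, 0, 60],
    [0.324, -0.014, 0.623, 0, 60],
    [0.324, -0.014, 0.623, 0, 60],
    [0.324, -0.014, 0.623, 0, 20],
    [0.324, -0.014, 0.623, 0, 20],
    [0.324, -0.014, 0.623, 0, 20],
    [0.324, -0.014, 0.623, 0, 20]
  ],
  "newtons": 50
}}

```text
time_s: 39.4
tcp_pos: [0.4483, -0.3157, 0.1486]
eef_rot: [-179.9, -0.1, -73.4]
contact_force: [-0.8, 0.2, 0.8]
gripper_width: 0.0387
gripper_force: 0.0
```

Request:
{"fn": "step_arm", "kwargs": {
  "plan": [
    [0, 0, 0, 0, 20],
    [0, 0, 0, 0, 20],
    [0, 0, 0, 0, 20],
    [0, 0, 0, 0, 20],
    [0, 0, -0.05, 0, 20],
    [0, 0, -0.15, 0, 20],
    [0, 0, -0.3, 0, 20],
    [0, 0, -0.46, 0, 20],
    [0, 0, -0.62, 0, 20],
    [0, 0, -0.78, 0, 20],
    [0, 0, -0.84, 0, 20],
    [0, 0, -0.84, 0, 20]
  ]
}}

```text
time_s: 40.4
tcp_pos: [0.4485, -0.3163, 0.3618]
eef_rot: [-179.7, -0.3, -73.5]
contact_force: [-0.3, -0.5, -0.8]
gripper_width: 0.0271
gripper_force: 50.0
```

```bash
python3 - <<'E'
from h import *
st=r.get_state(); print(st['tcp_pos'],st['eef_rot'][2],st['gripper_width'],st['contact_force']); print(mv([.466,-.088,.33]))
E
```

```text
[ 0.44848102 -0.31629784  0.36175601] -73.46291021229858 0.027074488644453762 [-0.3127919  -0.45891776 -0.82723695]
[-0.855 -0.327  0.127]
```

The third cell sits upright in the mouth, about as proud as the first one, and the rod is gripped. I expect to press down to a TCP height of about 0.318.

Request:
{"fn": "step_arm", "kwargs": {
  "plan": [
    [-0.14, -0.053, 0, 0, 20],
    [-0.28, -0.107, 0, 0, 20],
    [-0.42, -0.16, 0, 0, 20],
    [-0.56, -0.214, 0, 0, 20],
    [-0.7, -0.268, 0, 0, 20],
    [-0.82, -0.314, 0, 0, 20],
    [-0.854, -0.327, 0.02, 0, 20],
    [-0.854, -0.327, 0.05, 0, 20],
    [-0.854, -0.327, 0.08, 0, 20],
    [-0.854, -0.327, 0.11, 0, 20],
    [-0.854, -0.327, 0.14, 0, 20],
    [-0.854, -0.327, 0.16, 0, 20]
  ]
}}

```text
time_s: 41.4
tcp_pos: [0.465, -0.089, 0.3174]
eef_rot: [-180.0, -0.1, -73.5]
contact_force: [-6.8, 3.2, 37.1]
gripper_width: 0.0273
gripper_force: 50.1
```

Request:
{"fn": "step_arm", "kwargs": {
  "plan": [
    [0, 0, 0.004, 0, 20],
    [0, 0, 0.008, 0, 20],
    [0, 0, 0.012, 0, 20],
    [0, 0, 0.012, 0, 20]
  ]
}}

```text
time_s: 41.73
tcp_pos: [0.4656, -0.0894, 0.3175]
eef_rot: [-179.8, -0.2, -73.5]
contact_force: [-6.8, 2.3, 26.4]
gripper_width: 0.0276
gripper_force: 50.1
```

Request:
{"fn": "step_arm", "kwargs": {
  "plan": [
    [0, 0, -0.1, 0, 20],
    [0, 0, -0.2, 0, 20],
    [0.13, 0.05, -0.2, 0, 20],
    [0.27, 0.105, -0.2, 0, 20],
    [0.41, 0.16, -0.2, 0, 20],
    [0.55, 0.215, -0.2, 0, 20],
    [0.69, 0.27, -0.2, 0, 20],
    [0.84, 0.327, -0.2, 0, 20],
    [0.855, 0.327, -0.2, 0, 20],
    [0.855, 0.327, -0.2, 0, 20]
  ]
}}

```text
time_s: 42.57
tcp_pos: [0.4462, -0.3187, 0.3619]
eef_rot: [179.9, 0.1, -73.8]
contact_force: [-1.1, 1.2, -1.5]
gripper_width: 0.0274
gripper_force: 50.0
```

```bash
python3 - <<'E'
from h import *
st=r.get_state(); print(st['tcp_pos'],st['eef_rot'][2],st['gripper_width'],st['contact_force']); print(mv([.4475,-.3165,.1485]))
E
```

```text
[ 0.44618534 -0.31865083  0.36189242] -73.78358917076167 0.027355726890953797 [-1.10401075  1.19567832 -1.50641059]
[-0.007 -0.007  0.854]
```

Request:
{"fn": "step_arm", "kwargs": {
  "plan": [
    [-0.007, -0.007, 0.1, 0, 20],
    [-0.007, -0.007, 0.25, 0, 20],
    [-0.007, -0.007, 0.4, 0, 20],
    [-0.007, -0.007, 0.55, 0, 20],
    [-0.007, -0.007, 0.66, 0, 20],
    [-0.007, -0.007, 0.76, 0, 20],
    [-0.007, -0.007, 0.82, 0, 20],
    [-0.007, -0.007, 0.845, 0, 20],
    [-0.007, -0.007, 0.85, 0, 20],
    [-0.007, -0.007, 0.85, 0, 20],
    [-0.007, -0.007, 0.85, 0, 60]
  ]
}}

```text
time_s: 43.48
tcp_pos: [0.4529, -0.3177, 0.1593]
eef_rot: [-179.5, -0.7, -73.3]
contact_force: [0.7, -0.1, -1.4]
gripper_width: 0.0312
gripper_force: 0.0
```

Request:
{"fn": "step_arm", "kwargs": {
  "plan": [
    [0, 0, 0, 0, 70],
    [0, 0, 0, 0, 70],
    [0, 0, 0, 0, 70],
    [0, 0, 0, 0, 70],
    [0, 0, -0.15, 0, 70],
    [0, 0, -0.3, 0, 70],
    [0, 0, -0.45, 0, 70],
    [0, 0, -0.6, 0, 70],
    [0, 0, -0.6, 0, 70],
    [0, 0, -0.6, 0, 70]
  ]
}}

```text
time_s: 44.32
tcp_pos: [0.4496, -0.3136, 0.3032]
eef_rot: [-179.8, -0.1, -73.4]
contact_force: [-0.2, 0.5, -1.3]
gripper_width: 0.0698
gripper_force: 0.0
```

```bash
python3 - <<'E'
from h import *
st=r.get_state(); print(st['tcp_pos'],st['eef_rot'][2]); print(mv([.5372,-.0669,.30]))
im,c=sidecrop('s14')
E
```

```text
[ 0.44956766 -0.31362141  0.30320926] -73.44126897539553
[-0.846 -0.617  0.013]
```

View pics/s14.png

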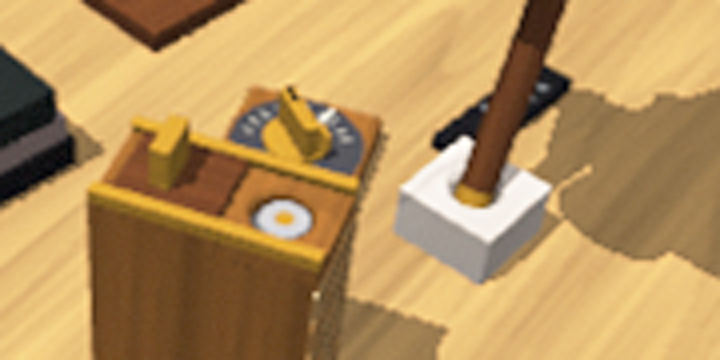

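The rod is not down in its hole: its lower band shows at the stand's rim and it leans. I'll check whether it is still moving.

```bash
python3 - <<'E'
from h import *
a=cv2.imread('pics/s14.png'); sidecrop('s15'); b=cv2.imread('pics/s15.png')
print(r.get_state()['time_s'],np.abs(a.astype(int)-b)[:, 380:].mean(), np.abs(a.astype(int)-b)[:, :380].mean())
im,c,st=shot('wrist','w15'); iS,cS,_=shot('side','side15')
x,y=proj(cS,[[.446,-.317,.1]])[0].astype(int); S=iS[max(0,y-110):y+60,x-90:x+110]
print(x,y,S.shape)
cv2.imwrite('pics/v15.png',np.hstack([cv2.resize(S,(400,int(400*S.shape[0]/S.shape[1])))[:300],cv2.resize(im,(400,250))[:300]]) if False else np.vstack([cv2.resize(S,None,fx=2,fy=2,interpolation=2), cv2.resize(im,(400,250))]))
E
```

```text
44.4167 1.323131808278867 1.277590155945419
393 174 (170, 200, 3)
```

View pics/v15.png

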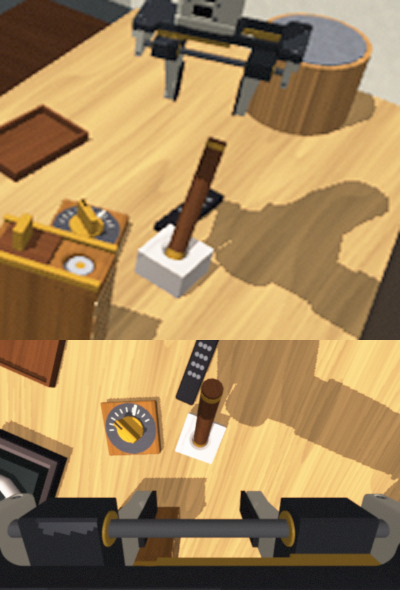

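The rod is at rest but leaning, with its end just inside the hole. Its top is at (411,135) in the side view and (341,72) in the wrist view. Its foot is at (389,190) and (320,165). I'll triangulate these.

```bash
cat >> h.py <<'E'
def tri(c1,p1,c2,p2):
    (o1,d1),(o2,d2)=ray(c1,p1),ray(c2,p2); d1,d2=d1[0],d2[0]
    A=np.c_[d1,-d2]; t=np.linalg.lstsq(A,o2-o1,rcond=None)[0]; a,b=o1+t[0]*d1,o2+t[1]*d2
    return (a+b)/2,np.linalg.norm(a-b)
E
python3 - <<'E'
from h import *
st=r.get_state(); cw=cam('wrist',st); cs=cam('side')
T,e=tri(cw,(341,72),cs,(411,135)); B,e2=tri(cw,(320,165),cs,(389,190)); print(T,e,B,e2,np.linalg.norm(T-B))
y=np.radians(st['eef_rot'][2]); v=T-B; print('lean in tool x,y',v[0]*np.cos(y)+v[1]*np.sin(y),v[0]*np.sin(y)-v[1]*np.cos(y),v[2])
# rod mask axis in both views
for n,f,b in (('wrist','w15',(300,380,60,180)),('side','side15',(375,430,125,205))):
    im=cv2.imread(f'pics/{f}.png'); p=cv2.cvtColor(im,cv2.COLOR_BGR2HSV)[b[2]:b[3],b[0]:b[1]]
    m=((p[...,2]<130)&(p[...,1]>90)&(p[...,0]<22)).astype(np.uint8); k=max(cv2.findContours(m,0,1)[0],key=cv2.contourArea); print(n,cv2.boundingRect(k),cv2.minAreaRect(k),b)
E
```

```text
[ 0.45865389 -0.41183807  0.18042625] 0.002948721834465175 [ 0.44435038 -0.30994233  0.04533003] 0.004085507301296261 0.16981849580029137
lean in tool x,y 0.10175027378158989 0.015304044934403923 0.1350962231518366
wrist (2, 0, 56, 108) ((22.948097229003906, 51.55915832519531), (45.759033203125, 107.24645233154297), 18.060474395751953) (300, 380, 60, 180)
side (12, 8, 29, 60) ((29.184511184692383, 38.367698669433594), (18.592628479003906, 60.686336517333984), 22.750978469848633) (375, 430, 125, 205)
```

Request:
{"fn": "step_arm", "kwargs": {
  "plan": [
    [0.1, 0.02, 0, 0.07, 60],
    [0.2, 0.04, 0, 0.143, 60],
    [0.304, 0.065, 0, 0.143, 60],
    [0.304, 0.065, 0.1, 0.143, 60],
    [0.304, 0.065, 0.22, 0.143, 60],
    [0.304, 0.065, 0.34, 0.143, 60],
    [0.304, 0.065, 0.36, 0.143, 60],
    [0.304, 0.065, 0.36, 0.143, 60],
    [0.304, 0.065, 0.36, 0.143, 60]
  ]
}}

```text
time_s: 45.27
tcp_pos: [0.4548, -0.3913, 0.2119]
eef_rot: [180.0, -0.0, -82.0]
contact_force: [0.5, -0.5, 0.6]
gripper_width: 0.0602
gripper_force: 0.0
```

```bash
python3 - <<'E'
from h import *
st=r.get_state(); print(st['tcp_pos'],st['eef_rot'])
im,cw,st=shot('wrist','w16'); cs=cam('side')
U=np.array([.0843,-.600,.796]);B=np.array([.44435,-.30994,.0453]);print(proj(cw,[B+.17*U,B+.135*U,B]))
print(mv([.4557,-.391,.134]))
cv2.imwrite('pics/v16.png',im)
E
```

```text
[ 0.45480389 -0.39134073  0.21188288] [ 1.79951312e+02 -2.60136274e-02 -8.20123684e+01]
[[314.85549184 200.84218686]
 [315.17724766 217.60449315]
 [315.86369023 253.36565016]]
[-0.002 -0.002  0.315]
```

View pics/v16.png

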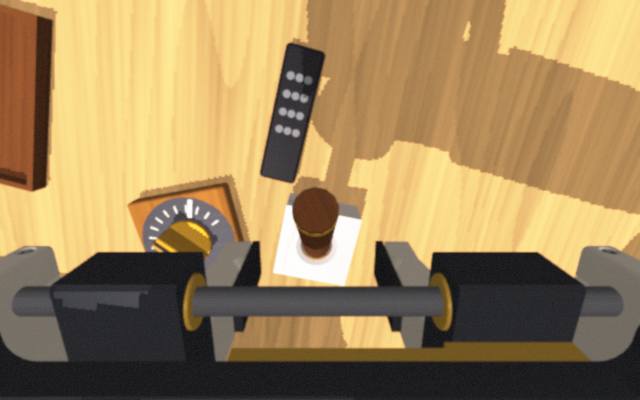

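The rod's top disc is at (316,211), centred between the fingers. It is about 10 px nearer than predicted, so the lean is a little smaller. I'll re-triangulate.

```bash
python3 - <<'E'
from h import *
st=r.get_state(); cw=cam('wrist',st); cs=cam('side')
im=cv2.imread('pics/w16.png'); p=cv2.cvtColor(im,cv2.COLOR_BGR2HSV)[180:240,285:350]
m=((p[...,2]<110)&(p[...,1]>90)).astype(np.uint8); k=max(cv2.findContours(m,0,1)[0],key=cv2.contourArea); print(cv2.boundingRect(k))
s=cv2.imread('pics/side15.png'); p=cv2.cvtColor(s,cv2.COLOR_BGR2HSV)[125:205,375:430]
m=((p[...,2]<130)&(p[...,1]>90)&(p[...,0]<22)).astype(np.uint8); k2=max(cv2.findContours(m,0,1)[0],key=cv2.contourArea)
k2=k2[:,0]+[375,125]; print([(v,k2[k2[:,1]==v][:,0].min(),k2[k2[:,1]==v][:,0].max()) for v in range(133,192,8) if (k2[:,1]==v).any()])
for pw in ((316,208),(316,212)):
  for ps in ((410,136),(411,138)): 
    T,e=tri(cw,pw,cs,ps); B,_=tri(cw,(316,249),cs,(389,190)); print(T.round(4),round(e,4),B.round(4),np.linalg.norm(T-B).round(3))
E
```

```text
(8, 8, 46, 52)
[(133, np.int64(407), np.int64(409)), (141, np.int64(404), np.int64(413)), (149, np.int64(401), np.int64(410)), (157, np.int64(398), np.int64(407)), (165, np.int64(395), np.int64(413)), (173, np.int64(392), np.int64(403)), (181, np.int64(390), np.int64(398)), (189, np.int64(391), np.int64(395))]
[ 0.4591 -0.4066  0.1794] 0.0025 [ 0.4466 -0.3129  0.0418] 0.167
[ 0.4568 -0.4058  0.1747] 0.0019 [ 0.4466 -0.3129  0.0418] 0.162
[ 0.4585 -0.4046  0.1809] 0.002 [ 0.4466 -0.3129  0.0418] 0.167
[ 0.4562 -0.4037  0.1762] 0.0024 [ 0.4466 -0.3129  0.0418] 0.163
```

Request:
{"fn": "step_arm", "kwargs": {
  "plan": [
    [-0.012, -0.006, 0.08, 0, 60],
    [-0.012, -0.006, 0.16, 0, 60],
    [-0.012, -0.006, 0.24, 0, 60],
    [-0.012, -0.006, 0.29, 0, 60],
    [-0.012, -0.006, 0.312, 0, 60],
    [-0.012, -0.006, 0.312, 0, 60],
    [-0.012, -0.006, 0.312, 0, 24],
    [-0.012, -0.006, 0.312, 0, 24],
    [-0.012, -0.006, 0.312, 0, 24],
    [-0.012, -0.006, 0.312, 0, 24],
    [-0.012, -0.006, 0.312, 0, 24],
    [-0.012, -0.006, 0.312, 0, 24]
  ],
  "newtons": 12
}}

```text
time_s: 46.32
tcp_pos: [0.4557, -0.3879, 0.1337]
eef_rot: [-180.0, -0.0, -82.0]
contact_force: [-1.1, 0.4, 0.1]
gripper_width: 0.0275
gripper_force: 12.0
```

Request:
{"fn": "step_arm", "kwargs": {
  "plan": [
    [0, 0, 0, 0, 24],
    [0, 0, 0, 0, 24],
    [0, 0, 0, 0, 24],
    [0, 0, 0, 0, 24]
  ]
}}

```text
time_s: 46.65
tcp_pos: [0.4557, -0.3881, 0.1336]
eef_rot: [-180.0, -0.0, -82.0]
contact_force: [-0.3, -1.0, 2.7]
gripper_width: 0.0278
gripper_force: 12.0
```

Request:
{"fn": "step_arm", "kwargs": {
  "plan": [
    [-0.03, 0, -0.018, 0, 24],
    [-0.06, 0, -0.036, 0, 24],
    [-0.09, 0, -0.054, 0, 24],
    [-0.12, 0, -0.07, 0, 24],
    [-0.15, 0, -0.085, 0, 24],
    [-0.18, -0.002, -0.098, 0, 24],
    [-0.21, -0.003, -0.108, 0, 24],
    [-0.24, -0.003, -0.115, 0, 24],
    [-0.27, -0.003, -0.12, 0, 24],
    [-0.286, -0.003, -0.12, 0, 24],
    [-0.286, -0.003, -0.12, 0, 24]
  ]
}}

```text
time_s: 47.57
tcp_pos: [0.4464, -0.3161, 0.1636]
eef_rot: [-180.0, -0.0, -82.0]
contact_force: [-0.7, -0.9, -0.6]
gripper_width: 0.028
gripper_force: 12.0
```

```bash
python3 - <<'E'
from h import *
st=r.get_state(); print(st['tcp_pos'],st['contact_force'],st['moment'],st['gripper_force'])
s,cs,_=shot('side','side17'); im,cw,st=shot('wrist','w17')
for z in (.046,.1,.2): print(proj(cs,[[.4465,-.317,z]]))
p=cv2.cvtColor(s,cv2.COLOR_BGR2HSV)[110:205,360:430]
m=((p[...,2]<130)&(p[...,1]>90)&(p[...,0]<22)).astype(np.uint8)
for v in range(118,204,6):
    w=np.where(m[v-110])[0]; print(v,(w.min()+360,w.max()+360) if len(w) else None)
cv2.imwrite('pics/v17.png',np.hstack([cv2.resize(s[90:230,330:470],None,fx=2.8,fy=2.8,interpolation=2),im[:,130:530][:392]]))
E
```

```text
[ 0.44640734 -0.31606019  0.16357519] [-0.71482989 -0.8715028  -0.55020667] [-0.25711221  0.07522862  0.04821139] 11.999408304691315
[[390.34880265 188.38802054]]
[[393.35208138 174.82821926]]
[[399.51319426 147.01079914]]
118 (np.int64(392), np.int64(392))
124 (np.int64(418), np.int64(418))
130 (np.int64(384), np.int64(424))
136 (np.int64(391), np.int64(409))
142 (np.int64(395), np.int64(398))
148 (np.int64(394), np.int64(415))
154 (np.int64(393), np.int64(402))
160 (np.int64(392), np.int64(411))
166 (np.int64(391), np.int64(412))
172 (np.int64(389), np.int64(404))
178 (np.int64(365), np.int64(397))
184 (np.int64(363), np.int64(395))
190 (np.int64(388), np.int64(394))
196 None
202 None
```

The rod's edge in the side view lies within 1 px of the line an upright, centred rod would give. I'll lower it gently.

Request:
{"fn": "step_arm", "kwargs": {
  "plan": [
    [0, 0, 0.016, 0, 24],
    [0, 0, 0.032, 0, 24],
    [0, 0, 0.048, 0, 24],
    [0, 0, 0.06, 0, 24],
    [0, 0, 0.072, 0, 24],
    [0, 0, 0.072, 0, 24],
    [0, 0, 0.072, 0, 24]
  ]
}}

```text
time_s: 48.25
tcp_pos: [0.4463, -0.3169, 0.145]
eef_rot: [180.0, 0.0, -82.0]
contact_force: [-0.7, 0.7, -1.2]
gripper_width: 0.0278
gripper_force: 12.0
```

Request:
{"fn": "step_arm", "kwargs": {
  "plan": [
    [0, 0, 0.008, 0, 24],
    [0, 0, 0.016, 0, 24],
    [0, 0, 0.024, 0, 24],
    [0, 0, 0.032, 0, 24],
    [0, 0, 0.032, 0, 24]
  ]
}}

```text
time_s: 48.67
tcp_pos: [0.4462, -0.3168, 0.1368]
eef_rot: [180.0, 0.0, -82.0]
contact_force: [-1.2, -0.1, -1.1]
gripper_width: 0.0278
gripper_force: 12.0
```

Request:
{"fn": "step_arm", "kwargs": {
  "plan": [
    [0, 0, 0.012, 0, 24],
    [0, 0, 0.024, 0, 24],
    [0, 0, 0.036, 0, 24],
    [0, 0, 0.036, 0, 24]
  ]
}}

```text
time_s: 49.0
tcp_pos: [0.4475, -0.318, 0.13]
eef_rot: [-179.9, -0.2, -82.0]
contact_force: [-2.3, 0.8, 10.1]
gripper_width: 0.0278
gripper_force: 12.0
```

Request:
{"fn": "step_arm", "kwargs": {
  "plan": [
    [0, 0, -0.008, 0, 24],
    [0, 0, -0.008, 0, 60],
    [0, 0, -0.008, 0, 60],
    [0, 0, -0.008, 0, 60],
    [0, 0, -0.008, 0, 60],
    [0, 0, -0.008, 0, 60],
    [0, 0, -0.008, 0, 60],
    [0, 0, -0.008, 0, 60],
    [0, 0, -0.1, 0, 60],
    [0, 0, -0.25, 0, 60],
    [0, 0, -0.4, 0, 60],
    [0, 0, -0.66, 0, 60]
  ]
}}

```text
time_s: 50.0
tcp_pos: [0.4456, -0.3166, 0.2708]
eef_rot: [179.9, 0.1, -82.0]
contact_force: [1.8, -0.1, 0.6]
gripper_width: 0.0598
gripper_force: 0.0
```

Request:
{"fn": "step_arm", "kwargs": {
  "plan": [
    [0, 0, 0, -0.1, 60],
    [-0.1, 0, 0, -0.143, 60],
    [-0.25, 0, 0, -0.143, 60],
    [-0.32, 0, 0, -0.143, 60],
    [-0.32, 0, 0, -0.143, 60],
    [-0.32, 0, 0, -0.143, 60]
  ]
}}

```text
time_s: 50.5
tcp_pos: [0.4354, -0.237, 0.2705]
eef_rot: [-179.9, -0.0, -73.3]
contact_force: [1.3, 0.3, 1.4]
gripper_width: 0.0601
gripper_force: 0.0
```

```bash
python3 - <<'E'
from h import *
st=r.get_state(); print(st['tcp_pos'],st['eef_rot'][2])
print(rodtop()); im,cw,_=shot('wrist','w18'); s,cs,_=shot('side','side18')
a=cv2.imread('pics/side0.png'); print('rod area diff vs start',np.abs(a[110:215,370:425].astype(int)-s[110:215,370:425]).mean())
print(mv([.5372,-.0669,.30]))
p=cv2.cvtColor(s,cv2.COLOR_BGR2HSV); 
for v in range(140,195,6):
    f=lambda I:np.where((I[v,380:420,2]<130)&(I[v,380:420,1]>90))[0]+380
    w=f(p); w0=f(cv2.cvtColor(a,cv2.COLOR_BGR2HSV)); print(v,w.min() if len(w) else 0,w.max() if len(w) else 0,'|',w0.min() if len(w0) else 0,w0.max() if len(w0) else 0)
E
```

```text
[ 0.43543284 -0.23695749  0.2704842 ] -73.34609353587635
((37.40983581542969, 39.48870086669922), array([ 0.44562993, -0.31494298,  0.191     ]), array([0.311, 0.05 , 0.494]))
rod area diff vs start 28.47145743145743
[-0.541 -0.585 -0.12 ]
140 405 405 | 0 0
146 0 0 | 0 0
152 393 402 | 394 403
158 392 408 | 393 408
164 391 414 | 392 414
170 390 407 | 390 407
176 380 399 | 380 399
182 387 401 | 388 396
188 386 394 | 387 394
194 0 0 | 0 0
```

The rod is home: its silhouette matches the start to 1 px and its top is at the right scale for z = 0.191. Now the lid.

Request:
{"fn": "step_arm", "kwargs": {
  "plan": [
    [-0.1, -0.11, -0.03, 0, 42],
    [-0.2, -0.22, -0.06, 0, 42],
    [-0.3, -0.33, -0.06, 0, 42],
    [-0.4, -0.44, -0.06, 0, 42],
    [-0.5, -0.54, -0.06, 0, 42],
    [-0.541, -0.585, -0.06, 0, 42],
    [-0.541, -0.585, -0.06, 0, 42],
    [-0.541, -0.585, -0.06, 0, 42]
  ]
}}

```text
time_s: 51.32
tcp_pos: [0.5374, -0.0664, 0.2842]
eef_rot: [179.9, 0.0, -73.4]
contact_force: [-0.0, -1.6, 0.7]
gripper_width: 0.042
gripper_force: 0.0
```

```bash
python3 - <<'E'
from h import *
im,c,st=shot('wrist','w19'); print(st['tcp_pos'],st['eef_rot'][2],st['gripper_width'])
s=proj(c,[[.5372,-.0669,.22]])[0].astype(int); print(s); p=cv2.cvtColor(im,cv2.COLOR_BGR2HSV)[s[1]-45:s[1]+25,s[0]-40:s[0]+40]
m=((p[...,1]>150)&(p[...,2]>170)&(p[...,0]>18)&(p[...,0]<32)).astype(np.uint8)
for k in cv2.findContours(m,0,1)[0]:
    if cv2.contourArea(k)>100: b=cv2.minAreaRect(k); print(b,onplane(c,np.array(b[0])+s-[40,45],.22)[0])
print(mv([.5372,-.0669,.196]))
E
```

```text
[ 0.53743668 -0.06635067  0.28417858] -73.42656762610262 0.04204582534665734
[317 214]
((39.5, 45.5), (47.0, 79.0), 90.0) [ 0.53753563 -0.06641193  0.22      ]
[-0.    -0.001  0.354]
```

Request:
{"fn": "step_arm", "kwargs": {
  "plan": [
    [0, 0, 0.08, 0, 42],
    [0, 0, 0.16, 0, 42],
    [0, 0, 0.24, 0, 42],
    [0, 0, 0.3, 0, 42],
    [0, 0, 0.34, 0, 42],
    [0, 0, 0.35, 0, 42],
    [0, 0, 0.35, 0, 42],
    [0, 0, 0.35, 0, 5],
    [0, 0, 0.35, 0, 5],
    [0, 0, 0.35, 0, 5],
    [0, 0, 0.35, 0, 5],
    [0, 0, 0.35, 0, 5]
  ],
  "newtons": 40
}}

```text
time_s: 52.37
tcp_pos: [0.5373, -0.0663, 0.198]
eef_rot: [-180.0, -0.0, -73.5]
contact_force: [-0.6, -0.9, -0.2]
gripper_width: 0.0146
gripper_force: 0.0
```

Request:
{"fn": "step_arm", "kwargs": {
  "plan": [
    [0, 0, 0, 0, 5],
    [0, 0, 0, 0, 5],
    [0, 0, 0, 0, 5],
    [0, 0, 0, 0, 5]
  ]
}}

```text
time_s: 52.7
tcp_pos: [0.5373, -0.0663, 0.1979]
eef_rot: [-180.0, -0.0, -73.4]
contact_force: [-1.6, 1.4, 4.5]
gripper_width: 0.0137
gripper_force: 40.0
```

Request:
{"fn": "step_arm", "kwargs": {
  "plan": [
    [0, 0.02, 0, 0, 5],
    [0, 0.05, 0, 0, 5],
    [0, 0.08, 0, 0, 5],
    [0, 0.11, 0, 0, 5],
    [0, 0.14, 0, 0, 5],
    [0, 0.17, 0, 0, 5],
    [0, 0.2, 0, 0, 5],
    [0, 0.22, 0, 0, 5],
    [0, 0.23, 0, 0, 5],
    [0, 0.23, 0, 0, 5]
  ]
}}

```text
time_s: 53.53
tcp_pos: [0.4825, -0.0827, 0.1979]
eef_rot: [-179.8, -0.0, -73.5]
contact_force: [3.8, 1.4, 2.8]
gripper_width: 0.0139
gripper_force: 40.0
```

Request:
{"fn": "step_arm", "kwargs": {
  "plan": [
    [0, 0.012, 0, 0, 5],
    [0, 0.024, 0, 0, 5],
    [0, 0.036, 0, 0, 5],
    [0, 0.046, 0, 0, 5],
    [0, 0.052, 0, 0, 5],
    [0, 0.056, 0, 0, 5],
    [0, 0.056, 0, 0, 5],
    [0, 0.056, 0, 0, 5]
  ]
}}

```text
time_s: 54.2
tcp_pos: [0.474, -0.0852, 0.198]
eef_rot: [-179.4, -0.1, -73.4]
contact_force: [21.6, 2.7, -11.9]
gripper_width: 0.0136
gripper_force: 40.0
```

Request:
{"fn": "step_arm", "kwargs": {
  "plan": [
    [0, 0.006, 0, 0, 5],
    [0, 0.012, 0, 0, 5],
    [0, 0.012, 0, 0, 5],
    [0, 0.012, 0, 0, 5]
  ]
}}

```text
time_s: 54.53
tcp_pos: [0.4739, -0.0852, 0.1981]
eef_rot: [-179.1, -0.1, -73.4]
contact_force: [33.8, 3.2, -20.6]
gripper_width: 0.0135
gripper_force: 40.1
```

```bash
python3 - <<'E'
from h import *
st=r.get_state(); print({k:np.round(st[k],4) for k in ('tcp_pos','eef_rot','contact_force','moment','gripper_width')})
s,cs,_=shot('side','side20'); im,c,_=shot('wrist','w20')
cv2.imwrite('pics/v20.png',np.hstack([cv2.resize(s[130:270,270:390],None,fx=3,fy=3,interpolation=2),cv2.resize(im[110:390,170:470],(450,420))]))
E
```

```text
{'tcp_pos': array([ 0.4739, -0.0852,  0.1981]), 'eef_rot': array([-1.79084e+02, -6.84000e-02, -7.33905e+01]), 'contact_force': array([ 33.8344,   3.1877, -20.5719]), 'moment': array([  1.2255, -11.4303,  -0.0323]), 'gripper_width': np.float64(0.0135)}
```

The lid hit a hard stop: 34 N with no motion, well above the ridge's 10 N. I'll relax, let go, rise and check it.

Request:
{"fn": "step_arm", "kwargs": {
  "plan": [
    [0, -0.015, 0, 0, 5],
    [0, -0.03, 0, 0, 5],
    [0, -0.03, 0, 0, 42],
    [0, -0.03, 0, 0, 42],
    [0, -0.03, 0, 0, 42],
    [0, -0.03, 0, 0, 42],
    [0, -0.03, 0, 0, 42],
    [0, -0.03, -0.12, 0, 42],
    [0, -0.03, -0.25, 0, 42],
    [-0.16, -0.03, -0.4, 0, 42],
    [-0.32, -0.03, -0.4, 0, 42],
    [-0.32, -0.03, -0.4, 0, 42]
  ]
}}

```text
time_s: 55.63
tcp_pos: [0.4498, -0.0059, 0.3001]
eef_rot: [-179.7, 0.1, -73.4]
contact_force: [0.2, 0.2, -0.9]
gripper_width: 0.0419
gripper_force: 0.0
```

```bash
python3 - <<'E'
from h import *
im,c,st=shot('wrist','w21'); s,cs,_=shot('side','side21'); print(st['tcp_pos'],st['eef_rot'])
print(proj(c,[[.474,-.0855,.22],[.432,-.098,.19],[.573,-.056,.19]]))
hsv=cv2.cvtColor(im,cv2.COLOR_BGR2HSV); q=proj(c,[[.474,-.0855,.22]])[0].astype(int)
cv2.imwrite('pics/v21.png',np.hstack([cv2.resize(s[140:270,280:420],None,fx=2.8,fy=2.8,interpolation=2),cv2.resize(im[40:200,140:380],(546,364),interpolation=2)][:2]) if False else np.vstack([cv2.resize(s[150:250,280:440],(640,400),interpolation=2)[:300],cv2.resize(im[:240,100:480],(640,404),interpolation=2)[:300]]))
E
```

```text
[ 0.44980764 -0.00591272  0.30005502] [-1.79725727e+02  5.98705888e-02 -7.34274606e+01]
[[316.47130744  91.73510198]
 [373.87905899  91.95093624]
 [182.35884443  92.18283615]]
```

View pics/v21.png

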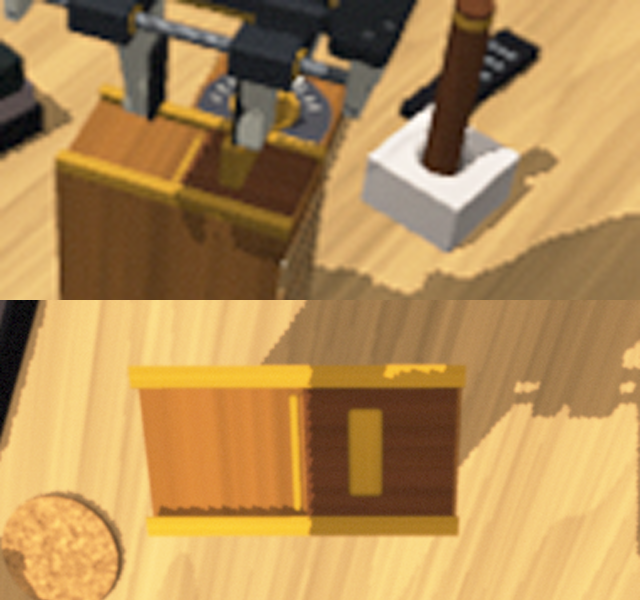

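The lid's front edge is flush with the box front, and the brass ridge shows clear behind its rear edge, so it is shut. The rod stands in its stand. Now the dimmer.

Request:
{"fn": "step_arm", "kwargs": {
  "plan": [
    [0.15, -0.03, 0, 0, 42],
    [0.3, -0.06, 0, 0, 42],
    [0.45, -0.09, 0, 0, 42],
    [0.6, -0.12, 0, 0, 42],
    [0.75, -0.15, 0, 0, 42],
    [0.9, -0.18, 0, 0, 42],
    [1.0, -0.2, 0, 0, 42],
    [1.0, -0.2, 0, 0, 42],
    [1.0, -0.2, 0, 0, 42]
  ]
}}

```text
time_s: 56.48
tcp_pos: [0.5685, -0.2363, 0.2952]
eef_rot: [179.8, 0.1, -73.6]
contact_force: [-0.4, 0.8, 0.0]
gripper_width: 0.0422
gripper_force: 0.0
```

```bash
cat > knob.py <<'E'
from h import *
def run(name):
    im,c,st=shot('wrist',name); hsv=cv2.cvtColor(im,cv2.COLOR_BGR2HSV)
    C0=np.array([.588,-.294])
    # rectify: top-down views of plane z (2 px/mm) around C0, image up = +x world, right = -y
    def rect(z):
        w=np.float32([[C0[0]+a,C0[1]+b,z] for a,b in ((.07,.07),(.07,-.07),(-.07,-.07),(-.07,.07))])
        H=cv2.getPerspectiveTransform(proj(c,w).astype(np.float32),np.float32([[0,0],[420,0],[420,420],[0,420]]))
        return cv2.warpPerspective(im,H,(420,420))
    W=lambda p:np.array([C0[0]+(210-p[1])/3000,C0[1]-(p[0]-210)/3000])
    d=rect(.022); h=cv2.cvtColor(d,cv2.COLOR_BGR2HSV)
    dark=((h[...,1]<90)&(h[...,2]<110)).astype(np.uint8); dark=cv2.morphologyEx(dark,cv2.MORPH_OPEN,np.ones((5,5)))
    k=max(cv2.findContours(dark,0,1)[0],key=cv2.contourArea); dial=cv2.minEnclosingCircle(k); D=W(dial[0])
    white=((h[...,1]<60)&(h[...,2]>150)).astype(np.uint8); n,l,s,ce=cv2.connectedComponentsWithStats(white)
    M=[(s[i,4],W(ce[i])) for i in range(1,n) if s[i,4]>40 and 90<np.hypot(*(ce[i]-210))<170]; M.sort(key=lambda a:-a[0])
    t=rect(.06); g=cv2.cvtColor(t,cv2.COLOR_BGR2HSV)
    cv2.imwrite(f'pics/{name}_d.png',d); cv2.imwrite(f'pics/{name}_t.png',t)
    return im,c,st,D,dial[1]/3,M,t,g,W
E
python3 - <<'E'
from knob import *
im,c,st,D,rad,M,t,g,W=run('w22'); print(st['tcp_pos'],st['eef_rot'][2],'dial',D,rad)
for a,p in M[:6]: v=p-D; print(a,p.round(4),'r',np.hypot(*v).round(4),'ang',np.degrees(np.arctan2(v[1],v[0])).round(1))
b=((g[...,2]<75)).astype(np.uint8); b[:140]=0;b[280:]=0;b[:,:140]=0;b[:,280:]=0
n,l,s,ce=cv2.connectedComponentsWithStats(b)
for i in range(1,n):
    if s[i,4]>25: print('dark',s[i],W(ce[i]).round(4),cv2.minAreaRect(np.argwhere(l==i)[:,::-1].astype(np.float32)))
y=((g[...,0]>15)&(g[...,0]<32)&(g[...,1]>130)&(g[...,2]>150)).astype(np.uint8); y[:120]=0;y[300:]=0;y[:,:120]=0;y[:,300:]=0
n,l,s,ce=cv2.connectedComponentsWithStats(y)
for i in range(1,n):
    if s[i,4]>150: print('brass',s[i],W(ce[i]).round(4),cv2.minAreaRect(np.argwhere(l==i)[:,::-1].astype(np.float32)))
E
```

```text
[ 0.56854965 -0.23630575  0.29517638] -73.64911246061787 dial [ 0.60135022 -0.32220849] 9.097550710042318
1826 [ 0.5896 -0.3341] r 0.0167 ang -134.6
470 [ 0.5811 -0.3326] r 0.0228 ang -152.9
468 [ 0.5698 -0.3284] r 0.0321 ang -168.8
463 [ 0.5604 -0.321 ] r 0.041 ang 178.3
459 [ 0.6272 -0.2806] r 0.049 ang 58.2
452 [ 0.6293 -0.2924] r 0.0409 ang 46.8
brass [  138   132   151   148 17358] [ 0.5888 -0.2947] ((212.51766967773438, 205.3294219970703), (148.1635284423828, 147.9465789794922), 77.47119140625)
```

```bash
python3 - <<'E'
from knob import *
from scipy.optimize import least_squares
im,c,st,D,rad,M,t,g,W=run('w23')
P=np.array([p for a,p in M[1:] if 200<a<700]); print(len(P))
f=least_squares(lambda q:np.hypot(*(P-q[:2]).T)-q[2],[.588,-.294,.042],loss='soft_l1',f_scale=.001); C=f.x[:2]; print('centre',f.x,np.abs(f.fun).max())
for a,p in M: v=p-C; print(a,'r',np.hypot(*v).round(4),'ang',np.degrees(np.arctan2(v[1],v[0])).round(1))
# polar sampling on z=.06 plane about C: brightness by angle at r=12..24 mm
cc=np.array([210-(C[1]+.294)*3000,210-(C[0]-.588)*3000]); V=g[...,2]
for rr in (10,14,18,22,25):
    row=[]
    for a in range(-180,180,10):
        x=cc[0]-3*rr*np.sin(np.radians(a)); y=cc[1]-3*rr*np.cos(np.radians(a)); row.append(int(V[int(round(y))-1:int(round(y))+2,int(round(x))-1:int(round(x))+2].mean()))
    print(rr,row)
E
```

```text
8
centre [ 0.58924282 -0.29356172  0.04004707] 0.0001318540326000761
2295 r 0.0403 ang -91.9
457 r 0.0401 ang 18.8
450 r 0.0401 ang -15.6
449 r 0.04 ang 1.6
449 r 0.04 ang -119.0
447 r 0.0399 ang -32.7
443 r 0.04 ang -50.0
437 r 0.04 ang -136.3
411 r 0.0402 ang -67.3
10 [231, 194, 187, 194, 197, 198, 198, 197, 198, 196, 185, 197, 238, 246, 182, 96, 191, 249, 251, 250, 251, 252, 253, 253, 253, 253, 253, 252, 251, 249, 251, 253, 252, 251, 251, 249]
14 [184, 195, 193, 192, 194, 195, 196, 195, 195, 196, 198, 193, 187, 243, 220, 90, 230, 252, 250, 253, 253, 252, 252, 252, 252, 252, 252, 252, 252, 252, 247, 251, 252, 251, 250, 236]
18 [192, 193, 193, 194, 195, 197, 197, 198, 196, 197, 199, 199, 196, 212, 233, 96, 250, 247, 253, 253, 252, 253, 253, 253, 253, 253, 253, 253, 252, 253, 251, 248, 252, 252, 249, 197]
22 [188, 191, 193, 195, 228, 247, 248, 246, 236, 195, 199, 198, 200, 183, 247, 95, 252, 251, 252, 252, 252, 252, 251, 251, 251, 251, 250, 250, 249, 248, 248, 246, 252, 251, 247, 206]
25 [129, 133, 135, 194, 210, 239, 226, 243, 236, 193, 175, 188, 177, 170, 227, 111, 238, 203, 192, 183, 190, 167, 147, 146, 145, 139, 133, 140, 130, 136, 131, 146, 229, 228, 213, 159]
```

```bash
python3 - <<'E'
from knob import *
im,c,st,D,rad,M,t,g,W=run('w24'); C=np.array([.5892,-.2936])
cc=np.array([210-(C[1]+.294)*3000,210-(C[0]-.588)*3000]); V=g[...,2].astype(np.float32)
pts=[]
for rr in np.arange(9,25,1.):
    a=np.radians(np.arange(-50,-10,.5)); x=cc[0]-3*rr*np.sin(a); y=cc[1]-3*rr*np.cos(a)
    v=cv2.remap(V,x.astype(np.float32)[None],y.astype(np.float32)[None],1)[0]; w=np.clip(150-v,0,None); aa=(w*a).sum()/w.sum()
    pts.append((cc[0]-3*rr*np.sin(aa),cc[1]-3*rr*np.cos(aa)))
vx,vy,x0,y0=cv2.fitLine(np.float32(pts),2,0,.01,.01).ravel(); ang=np.degrees(np.arctan2(-vx,-vy)); print('line angle',ang,'mean a',np.degrees(np.arctan2(-(np.mean(pts,0)[0]-cc[0]),-(np.mean(pts,0)[1]-cc[1]))))
print('offset mm',((x0-cc[0])*vy-(y0-cc[1])*vx)/3)
print(mv([.5892,-.2936,.29]),st['eef_rot'][2],st['joints'].round(1))
E
```

```text
line angle -31.131554 mean a -30.5122818186567
offset mm 0.1783290538173349
[ 0.252 -0.012  0.029] -73.51372634144411 [ -4.3  12.9  -0.9  -0.  -76.3  20.7]
```

Request:
{"fn": "step_arm", "kwargs": {
  "plan": [
    [0.1, 0, 0, -0.11, 42],
    [0.2, -0.006, 0, -0.22, 42],
    [0.252, -0.012, 0, -0.33, 42],
    [0.252, -0.012, 0, -0.44, 42],
    [0.252, -0.012, 0, -0.55, 42],
    [0.252, -0.012, 0, -0.66, 42],
    [0.252, -0.012, 0.1, -0.708, 42],
    [0.252, -0.012, 0.2, -0.708, 42],
    [0.252, -0.012, 0.2, -0.708, 42],
    [0.252, -0.012, 0.2, -0.708, 42]
  ]
}}

```text
time_s: 57.47
tcp_pos: [0.5892, -0.2928, 0.2472]
eef_rot: [179.9, 0.1, -30.9]
contact_force: [0.8, -0.1, 1.3]
gripper_width: 0.0422
gripper_force: 0.0
```

```bash
python3 - <<'E'
from h import *
st=r.get_state(); print(st['tcp_pos'],st['eef_rot'],mv([.5892,-.2936,.036]))
E
```

```text
[ 0.58918191 -0.29279543  0.24724913] [ 1.79946021e+02  1.12343957e-01 -3.09289341e+01] [0.002 0.003 0.845]
```

Request:
{"fn": "step_arm", "kwargs": {
  "plan": [
    [0.002, 0.003, 0.12, 0, 42],
    [0.002, 0.003, 0.26, 0, 42],
    [0.002, 0.003, 0.4, 0, 42],
    [0.002, 0.003, 0.54, 0, 42],
    [0.002, 0.003, 0.66, 0, 42],
    [0.002, 0.003, 0.76, 0, 42],
    [0.002, 0.003, 0.82, 0, 42],
    [0.002, 0.003, 0.845, 0, 42],
    [0.002, 0.003, 0.845, 0, 42],
    [0.002, 0.003, 0.845, 0, 5],
    [0.002, 0.003, 0.845, 0, 5],
    [0.002, 0.003, 0.845, 0, 5]
  ],
  "newtons": 25
}}

```text
time_s: 58.47
tcp_pos: [0.5913, -0.2949, 0.0383]
eef_rot: [-180.0, -0.2, -31.0]
contact_force: [-0.4, -0.9, 0.7]
gripper_width: 0.0273
gripper_force: 0.0
```

Request:
{"fn": "step_arm", "kwargs": {
  "plan": [
    [0, 0, 0, 0, 5],
    [0, 0, 0, 0, 5],
    [0, 0, 0, 0, 5],
    [0, 0, 0, 0, 5],
    [0, 0, 0, 0, 5],
    [0, 0, 0, 0, 5]
  ]
}}

```text
time_s: 58.97
tcp_pos: [0.5907, -0.2944, 0.0372]
eef_rot: [-180.0, -0.1, -31.0]
contact_force: [-0.7, 4.5, 5.7]
gripper_width: 0.0125
gripper_force: 25.0
```

Request:
{"fn": "step_arm", "kwargs": {
  "plan": [
    [0, 0, 0, 0.1, 5],
    [0, 0, 0, 0.2, 5],
    [0, 0, 0, 0.3, 5],
    [0, 0, 0, 0.4, 5],
    [0, 0, 0, 0.5, 5],
    [0, 0, 0, 0.6, 5],
    [0, 0, 0, 0.7, 5],
    [0, 0, 0, 0.8, 5],
    [0, 0, 0, 0.9, 5],
    [0, 0, 0, 0.988, 5],
    [0, 0, 0, 0.988, 5],
    [0, 0, 0, 0.988, 5]
  ]
}}

```text
time_s: 59.97
tcp_pos: [0.5898, -0.2949, 0.0371]
eef_rot: [180.0, -0.0, -90.3]
contact_force: [-2.5, 2.3, 7.7]
gripper_width: 0.0127
gripper_force: 25.0
```

Request:
{"fn": "step_arm", "kwargs": {
  "plan": [
    [0, 0, 0, 0, 5],
    [0, 0, 0, 0, 42],
    [0, 0, 0, 0, 42],
    [0, 0, 0, 0, 42],
    [0, 0, 0, 0, 42],
    [0, 0, 0, 0, 42],
    [0, 0, -0.15, 0, 42],
    [0, 0, -0.3, 0, 42],
    [0, 0, -0.5, 0, 42],
    [0, 0, -0.66, 0, 42],
    [0, 0, -0.82, 0, 42],
    [0, 0, -1, 0, 42]
  ]
}}

```text
time_s: 60.97
tcp_pos: [0.5895, -0.2945, 0.2801]
eef_rot: [-180.0, 0.0, -90.3]
contact_force: [1.8, -0.8, -0.3]
gripper_width: 0.0418
gripper_force: 0.0
```

Request:
{"fn": "step_arm", "kwargs": {
  "plan": [
    [-0.12, 0, 0, 0, 42],
    [-0.24, 0, 0, 0, 42],
    [-0.24, 0, 0, 0, 42],
    [-0.24, 0, 0, 0, 42],
    [-0.24, 0, 0, 0, 42]
  ]
}}

```text
time_s: 61.38
tcp_pos: [0.5902, -0.2346, 0.2778]
eef_rot: [180.0, -0.0, -90.2]
contact_force: [0.1, -0.1, 0.2]
gripper_width: 0.042
gripper_force: 0.0
```

```bash
python3 - <<'E'
from knob import *
im,c,st,D,rad,M,t,g,W=run('w25'); C=np.array([.5892,-.2936]); print(st['tcp_pos'],st['eef_rot'][2],[(int(a),p.round(4),np.degrees(np.arctan2(*(p-C)[::-1])).round(1)) for a,p in M[:4]])
cc=np.array([210-(C[1]+.294)*3000,210-(C[0]-.588)*3000]); V=g[...,2].astype(np.float32)
for rr in (10,15,20,24):
    a=np.radians(np.arange(-130,-50,.5)); x=cc[0]-3*rr*np.sin(a); y=cc[1]-3*rr*np.cos(a)
    v=cv2.remap(V,x.astype(np.float32)[None],y.astype(np.float32)[None],1)[0]; w=np.clip(130-v,0,None); print(rr,v.min(),np.degrees((w*a).sum()/max(w.sum(),1e-6)))
E
```

```text
[ 0.59023837 -0.23457157  0.2778333 ] -90.21984486417256 [(1596, array([ 0.5901, -0.3348]), np.float64(-88.8)), (452, array([ 0.6149, -0.3243]), np.float64(-50.0)), (448, array([ 0.6226, -0.315 ]), np.float64(-32.7)), (443, array([ 0.6277, -0.3043]), np.float64(-15.5))]
10 95.72656 -90.3597162075853
15 95.8125 -90.05037074304333
20 92.07617 -90.54603434896558
24 92.125 -90.69548464521503
```

The knob line reads −90.4° against a target of −90.1°. One last numeric check of the rod and lid before handing in.

```bash
python3 - <<'E'
from h import *
s,cs,_=shot('side','side26'); a=cv2.imread('pics/side0.png'); b=cv2.imread('pics/side18.png'); c1=cv2.imread('pics/side21.png')
f=lambda I,J,r:np.abs(I[r].astype(int)-J[r]).mean().round(1)
rod=(slice(155,205),slice(372,412)); lid=(slice(185,205),slice(325,352)); print('rod',f(s,c1,rod),f(s,a,rod),'lid',f(s,c1,lid),f(s,a,lid))
p=cv2.cvtColor(s,cv2.COLOR_BGR2HSV); print([(v,int(w.min()),int(w.max())) for v in range(152,176,6) for w in [np.where((p[v,380:420,2]<130)&(p[v,380:420,1]>90))[0]+380] if len(w)])
q=np.array([[316.7,90.2]]); print('pull',r.get_state()['time_s'])
w=cv2.imread('pics/w21.png'); h=cv2.cvtColor(w,cv2.COLOR_BGR2HSV)[60:120,295:340]; m=((h[...,0]>17)&(h[...,1]>150)&(h[...,2]>100)).astype(np.uint8); k=max(cv2.findContours(m,0,1)[0],key=cv2.contourArea); B=cv2.minAreaRect(k); px=np.array(B[0])+[295,60]
c=cam('wrist',{'tcp_pos':np.array([.4498,-.0059,.3001]),'eef_rot':np.array([-179.726,.06,-73.427])}); P=onplane(c,px,.22)[0]; print(B,P,'travel',np.hypot(*(P[:2]-[.5372,-.0669])))
E
```

```text
rod 30.5 24.7 lid 43.1 30.5
[(152, 394, 402), (158, 392, 408), (164, 391, 414), (170, 387, 407)]
pull 61.4833
((21.0, 30.5), (51.0, 20.0), 90.0) [ 0.4744413  -0.08632588  0.22      ] travel 0.0656964131461112
```

```bash
python3 -c "
from plant import workorder
print(workorder.close_job())"
```

```text
the job is handed in; nothing more can be done
None
```

I packed all three cells home with the rod, shut the lid to its hard stop, set the knob line within about 0.3° of the mark direction, stood the rod back in its stand after it once jammed leaning in the hole, and handed the job in; no verdict came back.

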